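Key and seat the speakerphone in its charging dock

ROBOT

A 6-joint arm with a two-finger parallel gripper is mounted at the origin on the work surface. World frame = base frame: x ahead of the robot, y to its left, z up, the work surface at z = 0. Lengths are in mm, angles in rad, forces in N, time in s.
With the tool pointing down it reaches from about 300 to 825 mm from the base axis. Payload 5.4 kg.
Tool frame: the origin (TCP) lies on the centre line of the jaws, within the pads' length; the fingertips stand 19 mm ahead of it and the grasp point (between the pads) is the TCP (env.nose_length is the distance from the TCP to the fingertips, in mm); x points along the fingers, z is the direction in which the jaws open and shut, and the axes are right-handed (so a half turn about x gives the same grasp; the last joint's range is limited). The gripper opens to 92 mm and grips with 3 to 60 N. Pads are 20 mm wide; open, the fingers measure 128 mm over their backs; the gripper's body (75 mm by 189 mm) begins 69 mm behind the grasp point.
Start: joints at [-1.465, 0.158, 1.597, -0, 1.386, -0.21], TCP at [178.558, -546.556, 233.601] pointing down, gripper open.
Joint ranges: [-2.91, 2.91], [-0.94, 2.29], [0.18, 2.7], [-1.29, 4.43], [0.17, 2.64], [-3, 3]. Speed limits (rad/s): [2.57, 2.57, 3.14, 3.14, 3.14, 3.14].

INTERFACE

Orientations are given as a rotation vector (axis times angle).
In Python, from workcell import env gives the robot as it stands. The module is installed in compiled form; this text tells all that it offers.
- The arm moves only by the tool servo_tool, never from a script. Its argument "motion" is a list of rows, each an object with "dp": the shift along the tool's x, y, z in cm, a list of three; "dr": the turn, a rotation vector about the tool's x, y, z in rad, a list of three; "claw": the closure in counts, from 0 (fully open) to 255 (shut). A call has 1 to 8 rows; each row shifts and turns the pose as measured when the row begins, along the tool's axes as they then stand; what a row does not reach is not made up. A row lasts 1/8 s, in which the tool goes at most 62.5 mm and 10.7 degrees, less where a joint would pass 70% of its speed; a pose out of reach is approached as far as the arm can. A call is refused whole if a number of a shift passes 6.25 or a number of a turn 0.188, either way. A call with a gripper value outside its range is refused whole. The fingers move at their own pace and stop on an object; the grip force is fixed at half the most. Time passes only in rows, so rows that do not move let the fingers close. It gives the time, the measured TCP pose, the force and the opening at its end, in the units of the state.
- env.get_state(): the state, without advancing time (a new reading comes with each control period).
- env.capture(name): name is "scene" or "side" or "wrist"; returns the picture (480x640x3 uint8, red, green, blue); there is no depth.
- env.camera_model(name): a dict with "camera_matrix" (3x3 intrinsics, pixels), "k1" (the pictures are not rectified: a ray, as slopes to the right and down, at radius r is drawn at 1 + k1 r^2 times it, then the intrinsics apply), "view" (4x4, takes a point from world to camera coordinates); the wrist camera has in their place "tool_from_camera" (4x4, takes a point from camera to tool coordinates, whose origin is the TCP and whose axes are the tool frame's). Camera axes: x right, y down, z forward; pixel columns grow to the right and rows downward; lengths in mm; the calibration is good to about 2 mm. A picture is of the moment at which its call begins: read the wrist's pose just before it. camera_model takes no time and is no camera call.
- env.sign_off(): hands the job in, once; it reports no verdict.
Trained networks look in the newest picture that a camera, given by its name, has taken for a name from the list of things; names that differ only in an ending like _2 or _b are one class to them, and where a whole thing is asked for, a point or a joint stands for the part that bears it (a point fixed in the world has none). Each returns a list of dicts, best first, with "confidence" (0 to 1); they miss things now and then, are a little off and sometimes report something else, mostly with a low value. They report only what shows in the picture. A call takes as long as a camera call. They do not tell look-alikes from the thing itself.
- env.find_in(label, camera): "at" ([x, y, z] in mm, in the coordinates of the camera as it stood for that picture, good to about 4 mm: the middle of the surface that is visible of it).
- env.cut_out(label, camera): "region" (480x640 bool, what is visible of it).
The state is a dict: "time_s": time; "joint_positions": joint angles; "qvel": joint speeds; "joint_efforts": joint torques, N m; "ee_pos": TCP position; "orientation": TCP orientation; "contact_force": force on the tool from outside, world axes, zero at the start; "torque": the same for the moment, N m; "finger_gap": finger opening in mm.
Only numpy, scipy, OpenCV 4.12 (cv2) and the standard library are available. Lean on these libraries where they do the work, as an engineer would, in place of code of your own. Each camera call takes 0.05 s, during which the arm holds its last target.

TASK

The round black speakerphone is sitting high in its white charging dock because its notch is not over the dock's orange pin. With just the fingertips, push its blue fin round until the notch meets the pin, then gently press the speakerphone down until it is fully home and level. Do not grip or lift it, and leave everything else on the desk where it is.

Things in the scene. Friction and masses are not known exactly. Their poses are not given: they have to be found in the camera images.
- phone: Loose round black speakerphone, 124 mm across, 0.24-0.38 kg. Origin: centre of its underside; z up, x towards its rim notch. A 96 mm wide, 22 mm deep lower body sits in the dock's bore (1 to 2 mm play); a 10 mm flange above carries the notch. It starts level, its underside 20 mm above the dock's (12 mm when seated), notch 40 to 180 degrees from the pin, either way round.
- dock: White round charging dock, 140 mm across, rim 34 mm high, fixed. Origin: centre of its underside, 3 mm above the desk; z up, x towards the orange pin. A lift plate inside carries the speakerphone: it gives way under 5 to 7 N of downward push and stays where pushed. With the notch off the pin, the flange meets the pin after 1.5 mm and can only tip a little.
- notch (a point): Middle of the speakerphone's notch, 57 mm from its centre, at the underside of the flange. The notch is 14 mm wide, open to the rim, cut in to 50 mm from the centre; a white mark is painted just inside it. It leaves the pin 3 mm of play each side, and the pin's rounded top helps the last 2 mm.
- pin (a point): The dock's orange pin; this point is 57 mm from the dock's centre, 36.5 mm above its underside. A radial bar 8 mm thick, rounded top 40.5 mm above the dock's underside, reaching in under the flange to 53 mm from the centre. Outside the flange it ends in an orange post 12 mm thick, 42 mm high, 74 mm from the centre, seen from above.
- fin (a point): Middle of the top edge of the speakerphone's blue fin, 47 mm from its centre, opposite the notch. The fin stands 17 mm above the flat top, is 8 mm thick and runs radially from 36 to 58 mm from the centre. A light sideways push (about 1 N) on it turns the speakerphone, either way and without end; it stays where it is left.
- press (a point): Centre of the speakerphone's flat top (grey grille), where to press down. The flat top is 32 mm above the speakerphone's underside: 55 mm above the desk at the start, 47 mm when seated.
- mug: Bystander, loose, to be left alone: white ceramic mug, 80 mm across, 92 mm tall. Origin: centre of its underside, z up.
- pencup: Bystander, loose, to be left alone: blue cup 76 mm across and 95 mm tall with pens up to 139 mm high. Origin: centre of its underside, z up.
- stapler: Bystander, loose, to be left alone: red and dark stapler, 36 x 130 mm, 60 mm tall. Origin: centre of its underside, z up.
- tape: Bystander, loose, to be left alone: grey tape dispenser, 50 x 120 mm, 72 mm tall. Origin: centre of its underside, z up.
- mouse: Bystander, loose, to be left alone: black computer mouse, 58 x 104 mm, 32 mm tall. Origin: centre of its underside, z up.
- notes: Bystander, loose, to be left alone: yellow block of sticky notes, 76 x 76 mm, 22 mm tall. Origin: centre of its underside, z up.
- marker: Bystander, loose, to be left alone: green marker with a black cap lying flat, 17 x 112 mm, 15 mm tall. Origin: centre of its underside, z up.
Mind the look-alikes: they are no part of the job. What is shaped like the phone but red is not meant.

How it is judged:
By the outcome, as a careful person would: the job done as asked, in the order asked, and still so for the second after the job is handed in, with the robot touching nothing.
It also fails if it takes over 51 s, if anything falls off the work surface, if the arm or the gripper's body presses on something with over 40 N, if the wrist force passes 120 N, or if a joint passes its speed limit or range.

## Working session

There is one attempt and no reset: what is moved stays moved. The work goes in short steps, Python scripts to look and compute and a tool call to move; the robot and the scene stay as the last step left them, time stands still between calls to the robot, and variables do not carry over. Pictures are saved under pics/ and viewed, and the job is handed in when it is done.

Besides the shell and the picture viewer there is one more tool, called after ">>>" as name([rows], argument=value, ...), one row to a line, values as JSON. servo_tool: Moves the arm, as the interface text tells. Its arguments: {"type":"object","properties":{"motion":{"type":"array"}},"required":["motion"]}

```bash
mkdir -p pics; ls; python3 - <<'E'
from workcell import env
import cv2
s=env.get_state(); print(s)
for c in ("scene","side","wrist"):
    im=env.capture(c); cv2.imwrite(f"pics/{c}0.png",im[:,:,::-1])
    m=env.camera_model(c); print(c,m)
print(env.nose_length)
E
```

```text
pics
{'time_s': 0.0, 'joint_positions': array([-1.46509663e+00,  1.59037823e-01,  1.59820788e+00, -3.94146423e-05,
        1.38619872e+00, -2.10114185e-01]), 'qvel': array([ 3.01553456e-04,  6.43707771e-04,  1.70423533e-05, -4.10619386e-04,
        3.45923187e-04,  1.31238764e-03]), 'joint_efforts': array([-2.73500998e-03, -3.85576415e+01, -3.22112381e+01,  6.98307250e-02,
        3.80912132e-02, -1.60637755e-04]), 'ee_pos': array([ 178.48692983, -545.98012472,  232.63739426]), 'orientation': array([ 0.97477442,  1.34351703, -0.97253557]), 'contact_force': array([0.16069608, 0.11460821, 0.37173252]), 'torque': array([-0.02697118,  0.03148714,  0.04905786]), 'finger_gap': 91.94713426928232}
scene {'camera_matrix': array([[453.04675373,   0.        , 320.13158825],
       [  0.        , 453.04675373, 243.42397286],
       [  0.        ,   0.        ,   1.        ]]), 'k1': -0.09842519718039659, 'view': array([[-6.73465092e-01,  7.39218181e-01,  1.11821944e-03,
         3.99989674e+02],
       [ 4.93619886e-01,  4.50837638e-01, -7.43696734e-01,
        -1.69348525e+02],
       [-5.50258
[... 584 characters left out ...]
.06592438e-01,
         1.03496864e+03],
       [ 0.00000000e+00,  0.00000000e+00,  0.00000000e+00,
         1.00000000e+00]])}
wrist {'camera_matrix': array([[392.69089747,   0.        , 310.15008732],
       [  0.        , 392.69089747, 232.24742435],
       [  0.        ,   0.        ,   1.        ]]), 'k1': -0.0859726205056669, 'tool_from_camera': array([[-3.33493872e-04, -2.98334651e-01,  9.54461275e-01,
        -1.50247187e+02],
       [ 4.57334818e-04, -9.54461273e-01, -2.98334491e-01,
         8.43790508e+01],
       [ 9.99999840e-01,  3.37015649e-04,  4.54745809e-04,
         3.00448413e-01],
       [ 0.00000000e+00,  0.00000000e+00,  0.00000000e+00,
         1.00000000e+00]])}
19.0
```

View pics/scene0.png

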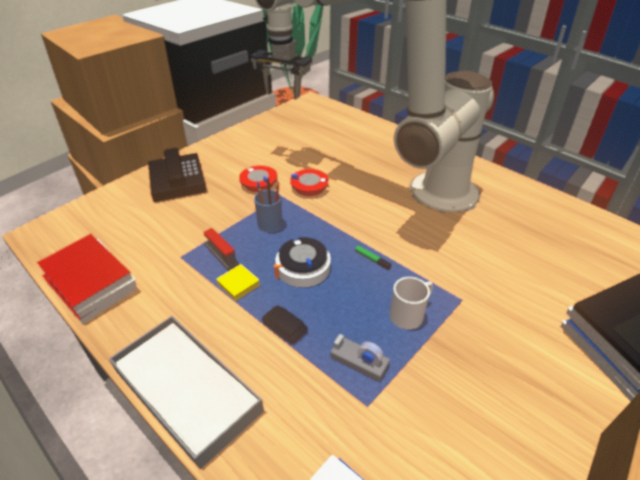

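View pics/side0.png

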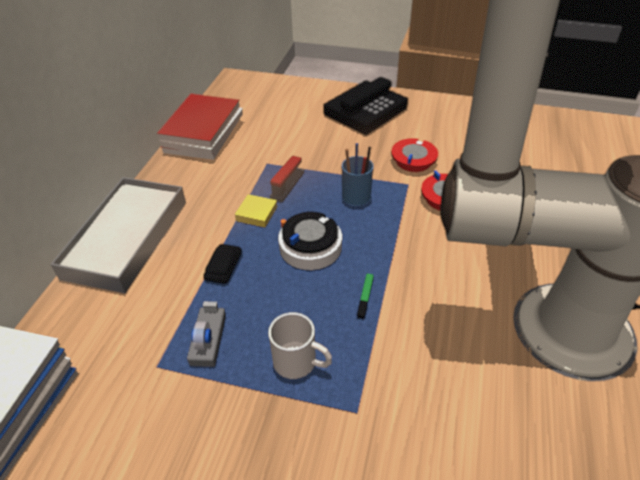

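View pics/wrist0.png

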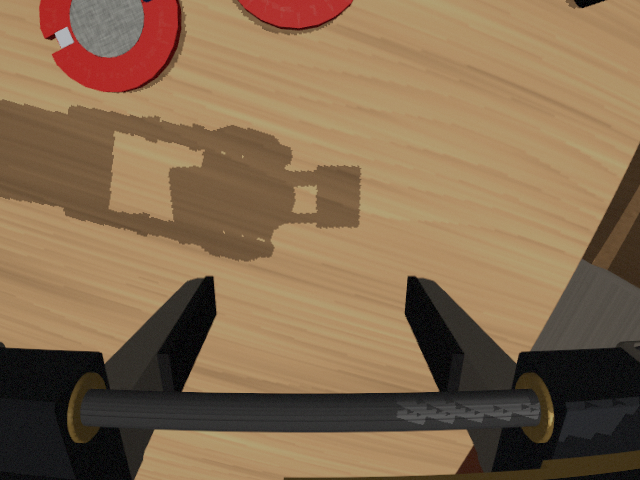

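The scene picture shows three candidates: a black disc in the white dock at scene (303,258), and red look-alikes at (258,178) and (310,181). The black one in the dock with the orange post fits the description. I'll confirm it in a crop and measure.

```bash
cat > h.py <<'E'
import numpy as np, cv2
from scipy.spatial.transform import Rotation as R
from workcell import env
def cam(name,state=None):
    m=env.camera_model(name)
    K=m["camera_matrix"];k1=m["k1"]
    if name=="wrist":
        T=np.eye(4);T[:3,:3]=R.from_rotvec(state["orientation"]).as_matrix();T[:3,3]=state["ee_pos"]
        V=np.linalg.inv(T@m["tool_from_camera"])
    else: V=m["view"]
    return K,k1,V
def proj(c,P):
    K,k1,V=c; P=np.atleast_2d(np.asarray(P,float)); X=P@V[:3,:3].T+V[:3,3]
    s=X[:,:2]/X[:,2:]; r2=(s**2).sum(1,keepdims=True); s=s*(1+k1*r2)
    return s*[K[0,0],K[1,1]]+[K[0,2],K[1,2]]
def unproj(c,uv,z):
    K,k1,V=c; uv=np.atleast_2d(np.asarray(uv,float))
    s=cv2.undistortPoints(uv[:,None],K,np.array([k1,0,0,0.]))[:,0]
    d=np.c_[s,np.ones(len(s))]@V[:3,:3]; o=-V[:3,:3].T@V[:3,3]
    return o+d*((z-o[2])/d[:,2])[:,None]
def toworld(c,at): return c[2][:3,:3].T@(np.asarray(at)-c[2][:3,3])
E
python3 - <<'E'
from h import *
for n in ("scene","side"):
    im=env.capture(n); c=cam(n)
    for l in ("phone","dock","notch","pin","fin","press","mug","pencup","stapler","tape","mouse","notes","marker"):
        for d in env.find_in(l,n)[:3]:
            w=toworld(c,d["at"]); print(n,l,round(d["confidence"],2),w.round(0),proj(c,w)[0].round(0))
    b=(240,220,130,90) if n=="scene" else (250,190,120,90)
    x,y,w,h=b
    cv2.imwrite(f"pics/{n}_crop1.png",cv2.resize(im[y:y+h,x:x+w,::-1],None,fx=6,fy=6,interpolation=cv2.INTER_CUBIC))
print(env.get_state()["time_s"])
E
```

```text
scene phone 0.85 [ 291. -323.   33.] [309. 181.]
scene phone 0.71 [561. -82.  57.] [305. 255.]
scene phone 0.62 [416.  28.  16.] [373. 257.]
scene dock 0.9 [611. -50.  33.] [300. 278.]
scene notch 0.82 [560. -81.  54.] [306. 255.]
scene notch 0.56 [ 386. -465.   36.] [256. 176.]
scene notch 0.55 [ 291. -321.   30.] [309. 182.]
scene pin 0.64 [604. -52.  36.] [302. 275.]
scene fin 0.93 [562. -88.  61.] [303. 253.]
scene fin 0.93 [ 288. -321.   34.] [310. 181.]
scene fin 0.81 [ 389. -464.   31.] [256. 178.]
scene press 0.88 [568. -88.  57.] [301. 255.]
scene press 0.87 [ 288. -320.   34.] [311. 181.]
scene press 0.64 [417.  23.  17.] [372. 257.]
scene mug 0.66 [522. 202.  61.] [408. 303.]
scene pencup 0.74 [ 508. -270.   74.] [269. 209.]
scene stapler 0.6 [ 681. -269.   50.] [221. 247.]
scene tape 0.88 [694. 207.  32.] [361. 360.]
scene mouse 0.72 [733.  19.  33.] [285. 322.]
scene notes 0.93 [ 722. -160.   24.] [237. 283.]
scene marker 0.5 [416.  28.  15.] [373. 258.]
side phone 0.83 [ 311. -324.   29.] [433. 190.]
side phone 0.74 [ 372. -455.   34.] [416. 154.]
side phone 0.61 [556. 
[... 152 characters left out ...]
. 190.]
side notch 0.59 [ 375. -456.   32.] [414. 154.]
side pin 0.92 [540. -38.  28.] [311. 258.]
side fin 0.89 [ 312. -324.   33.] [433. 189.]
side fin 0.87 [ 372. -455.   36.] [415. 153.]
side fin 0.6 [555. -80.  57.] [309. 233.]
side press 0.89 [ 309. -318.   33.] [434. 191.]
side press 0.82 [556. -84.  57.] [310. 232.]
side press 0.63 [ 374. -454.   34.] [415. 154.]
side mug 0.72 [504. 211.  58.] [294. 349.]
side pencup 0.87 [ 488. -267.   78.] [358. 178.]
side stapler 0.64 [ 670. -268.   51.] [285. 176.]
side tape 0.7 [671. 215.  31.] [208. 341.]
side mouse 0.61 [536. -40.  31.] [313. 257.]
side mouse 0.57 [718.  25.  34.] [222. 262.]
side notes 0.8 [ 706. -158.   22.] [257. 211.]
1.55
```

View pics/scene_crop1.png

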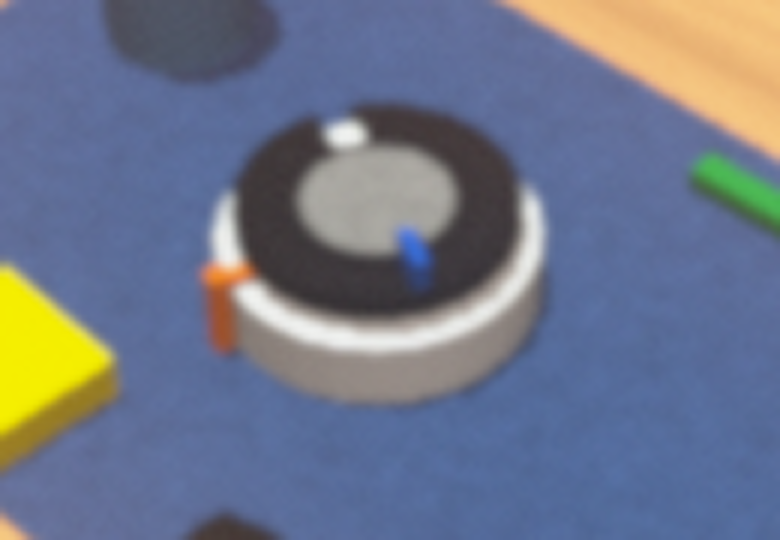

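View pics/side_crop1.png

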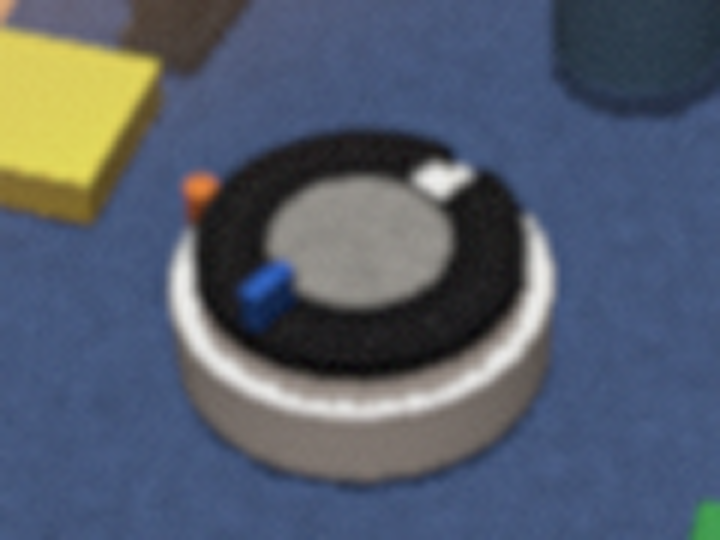

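The crops show the black phone in the white dock. In the scene picture the fin top is at about (308,261), the white notch mark at (297,242), the orange post at (277,265) and the grille at (303,253). This is the target; I'll get metric poses from both views.

```bash
python3 - <<'E'
from h import *
S=cam("scene");D=cam("side")
pts={"scene":dict(grille=(240+378/6,220+200/6,55),fin=(240+412/6,220+245/6,72),post=(240+222/6,220+270/6,45),mark=(240+345/6,220+133/6,55)),
"side":dict(grille=(250+361/6,190+242/6,55),fin=(250+268/6,190+283/6,72),post=(250+201/6,190+183/6,45),mark=(250+440/6,190+180/6,55))}
for n,c in (("scene",S),("side",D)):
    q={k:unproj(c,v[:2],v[2])[0] for k,v in pts[n].items()}
    g=q["grille"]
    for k,v in q.items(): print(n,k,v.round(1),np.linalg.norm((v-g)[:2]).round(1),np.degrees(np.arctan2(*(v-g)[1::-1])).round(1))
s=env.get_state();print(R.from_rotvec(s["orientation"]).as_matrix().round(3))
E
```

```text
scene grille [559.2 -90.3  55. ] 0.0 0.0
scene fin [581.8 -48.8  72. ] 47.3 61.4
scene post [ 626.  -116.3   45. ] 71.7 -21.2
scene mark [ 538.3 -130.3   55. ] 45.1 -117.6
side grille [557.1 -92.2  55. ] 0.0 0.0
side fin [578.1 -47.6  72. ] 49.3 64.8
side post [ 626.9 -118.8   45. ] 74.7 -20.9
side mark [ 537.4 -131.    55. ] 43.5 -116.9
[[-0.     0.951  0.311]
 [ 0.     0.311 -0.951]
 [-1.    -0.    -0.   ]]
```

```bash
cat > plan.py <<'E'
from h import *
def cur():
    s=env.get_state(); M=R.from_rotvec(s["orientation"]).as_matrix()
    return s, np.array(s["ee_pos"]), M
def Mpsi(deg):
    p=np.radians(deg);c,s=np.cos(p),np.sin(p)
    return np.array([[0,c,s],[0,s,-c],[-1,0,0.]])
def rows(targets,claw=255):
    "targets: list of (x,y,z,psi deg), one per row, from the present pose"
    s,p,M=cur()
    print("t",s["time_s"].__round__(2),"p",p.round(1),"psi",np.degrees(np.arctan2(M[1,1],M[0,1])).round(2),"tilt",M[2].round(3),"F",np.round(s["contact_force"],2),"gap",round(s["finger_gap"],1))
    for x,y,z,ps in targets:
        N=Mpsi(ps); dp=M.T@(np.array([x,y,z])-p)/10; dr=R.from_matrix(M.T@N).as_rotvec()
        print('{"dp":%s,"dr":%s,"claw":%d},'%([round(float(v),2) for v in dp],[round(float(v),3) for v in dr],claw))
        p,M=np.array([x,y,z]),N
def line(tgt,n):
    s,p,M=cur(); a=np.degrees(np.arctan2(M[1,1],M[0,1])); tgt=np.array(tgt,float)
    st=np.r_[p,a]
    return [st+(tgt-st)*i/n for i in range(1,n+1)]
E
python3 -c "
from plan import *
rows(line((558,-91,200,63),12))"
```

```text
t 1.55 p [ 178.6 -546.6  233.6] psi 18.1 tilt [-1. -0. -0.] F [-0.43 -0.78  0.98] gap 91.9
{"dp":[0.28, 4.18, -2.63],"dr":[-0.065, -0.0, 0.0],"claw":255},
{"dp":[0.28, 4.35, -2.35],"dr":[-0.065, 0.0, 0.0],"claw":255},
{"dp":[0.28, 4.49, -2.06],"dr":[-0.065, 0.0, 0.0],"claw":255},
{"dp":[0.28, 4.62, -1.76],"dr":[-0.065, 0.0, 0.0],"claw":255},
{"dp":[0.28, 4.72, -1.46],"dr":[-0.065, 0.0, 0.0],"claw":255},
{"dp":[0.28, 4.81, -1.15],"dr":[-0.065, 0.0, 0.0],"claw":255},
{"dp":[0.28, 4.87, -0.83],"dr":[-0.065, 0.0, 0.0],"claw":255},
{"dp":[0.28, 4.91, -0.51],"dr":[-0.065, 0.0, 0.0],"claw":255},
{"dp":[0.28, 4.94, -0.19],"dr":[-0.065, 0.0, 0.0],"claw":255},
{"dp":[0.28, 4.94, 0.13],"dr":[-0.065, 0.0, 0.0],"claw":255},
{"dp":[0.28, 4.92, 0.46],"dr":[-0.065, 0.0, 0.0],"claw":255},
{"dp":[0.28, 4.88, 0.78],"dr":[-0.065, 0.0, 0.0],"claw":255},
```

>>> servo_tool([
  {"dp":[0.2,4.2,-2.6],"dr":[-0.065,0,0],"claw":255},
  {"dp":[0.2,4.4,-2.3],"dr":[-0.065,0,0],"claw":255},
  {"dp":[0.2,4.5,-2.1],"dr":[-0.065,0,0],"claw":255},
  {"dp":[0.2,4.6,-1.8],"dr":[-0.065,0,0],"claw":255},
  {"dp":[0.2,4.7,-1.5],"dr":[-0.065,0,0],"claw":255},
  {"dp":[0.3,4.8,-1.1],"dr":[-0.065,0,0],"claw":255},
  {"dp":[0.3,4.9,-0.8],"dr":[-0.065,0,0],"claw":255},
  {"dp":[0.3,4.9,-0.5],"dr":[-0.065,0,0],"claw":255},
])

```text
time_s: 2.55
ee_pos: [436.6, -235.9, 215.0]
orientation: [0.564, 1.491, -0.569]
contact_force: [0.7, -1.1, 0.3]
finger_gap: 14.2
```

```bash
python3 -c "
from plan import *
rows(line((558,-91,200,63),6))"
```

```text
t 2.55 p [ 436.6 -235.9  215. ] psi 48.45 tilt [-1.    -0.001  0.005] F [ 0.71 -1.09  0.27] gap 14.2
{"dp":[0.25, 3.15, -0.09],"dr":[-0.042, 0.005, 0.001],"claw":255},
{"dp":[0.25, 3.15, 0.05],"dr":[-0.042, 0.0, 0.0],"claw":255},
{"dp":[0.25, 3.15, 0.18],"dr":[-0.042, 0.0, 0.0],"claw":255},
{"dp":[0.25, 3.14, 0.31],"dr":[-0.042, 0.0, 0.0],"claw":255},
{"dp":[0.25, 3.12, 0.44],"dr":[-0.042, 0.0, 0.0],"claw":255},
{"dp":[0.25, 3.1, 0.58],"dr":[-0.042, 0.0, 0.0],"claw":255},
```

>>> servo_tool([
  {"dp":[0.2,3.8,0],"dr":[-0.05,0.005,0],"claw":255},
  {"dp":[0.2,3.8,0.1],"dr":[-0.05,0,0],"claw":255},
  {"dp":[0.3,3.8,0.3],"dr":[-0.05,0,0],"claw":255},
  {"dp":[0.3,3.8,0.4],"dr":[-0.05,0,0],"claw":255},
  {"dp":[0.3,3.8,0.5],"dr":[-0.05,0,0],"claw":255},
  {"dp":[0,0,0],"dr":[0,0,0],"claw":255},
])

```text
time_s: 3.3
ee_pos: [562.8, -80.7, 201.7]
orientation: [0.36, 1.54, -0.363]
contact_force: [0.0, 0.7, -0.3]
finger_gap: 0.3
```

```bash
python3 -c "
from plan import *
rows([])
im=env.capture('wrist'); cv2.imwrite('pics/w1.png',im[:,:,::-1])
s=env.get_state(); c=cam('wrist',s)
for l in ('fin','press','notch','pin','dock','phone'):
    for d in env.find_in(l,'wrist')[:2]:
        w=toworld(c,d['at']); print(l,round(d['confidence'],2),w.round(1),proj(c,w)[0].round(0))
print(proj(c,[[558,-91,55]]))
"
```

```text
t 3.3 p [562.8 -80.7 201.7] psi 63.56 tilt [-1.    -0.002  0.001] F [ 0.    0.73 -0.28] gap 0.3
fin 0.66 [563.  -87.6  52.8] [314. 226.]
fin 0.2 [ 671.  -260.3   50.8] [505. 338.]
press 0.97 [562.6 -84.9  57.3] [312. 225.]
press 0.61 [ 271.7 -274.6   28.9] [157. 471.]
notch 0.94 [560.3 -83.8  55.4] [309. 225.]
notch 0.58 [ 274.9 -268.9   26.9] [157. 466.]
pin 0.97 [598.7 -43.8  41. ] [330. 155.]
dock 0.77 [590.9 -46.3  32.9] [322. 161.]
phone 0.94 [567.5 -84.   55.2] [317. 221.]
phone 0.43 [ 270.4 -275.    26.2] [157. 470.]
[[310.17279296 233.66747324]]
```

View pics/w1.png

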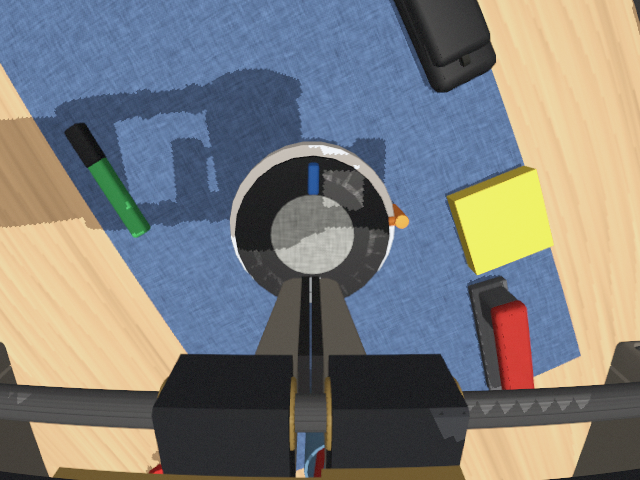

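```bash
python3 -c "
import cv2
im=cv2.imread('pics/w1.png')[130:310,215:425]
cv2.imwrite('pics/w1c.png',cv2.resize(im,None,fx=3.3,fy=3.3,interpolation=cv2.INTER_CUBIC))"
```

```text
(no output)
```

View pics/w1c.png

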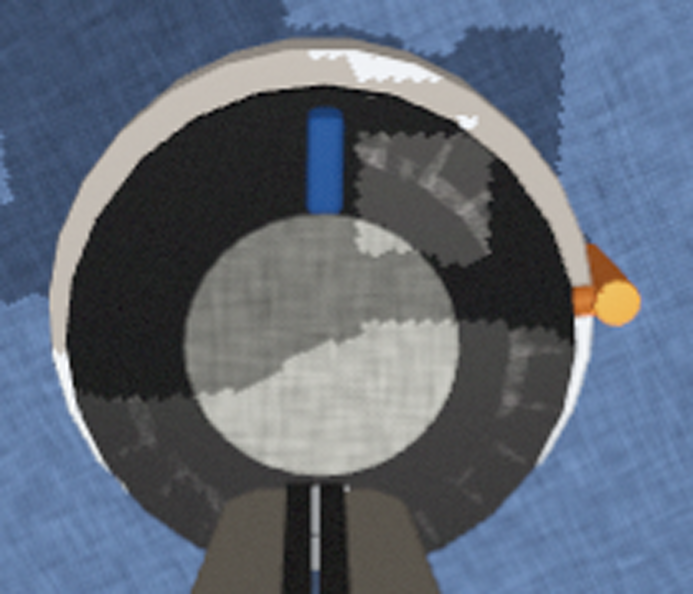

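The crop shows the grille centre at full-picture (312.6,233.9), the fin running up the image at column 313 and the orange post at (402,221.5). The closed fingers are in view at the bottom.

```bash
python3 -c "
from plan import *
s=env.get_state(); c=cam('wrist',s)
f=lambda x,y:(x/3.3+215,y/3.3+130)
g=unproj(c,f(322,343),55)[0]; fo=unproj(c,f(325,112),72)[0]; fi=unproj(c,f(325,208),72)[0]; po=unproj(c,f(617,302),45)[0]
print(g)
for v in (fo,fi,po,unproj(c,f(312,60),37)[0]): print(v.round(1),np.hypot(*(v-g)[:2]).round(1),np.degrees(np.arctan2(*(v-g)[1::-1])).round(1))
for u in ((66,300),(575,300),(320,88)): 
    v=unproj(c,f(*u),55)[0]; print(np.hypot(*(v-g)[:2]).round(1))
tips=unproj(c,[f(225,490),f(285,490),f(347,490),f(405,490)],s['ee_pos'][2]-19); print((tips-s['ee_pos'])@R.from_rotvec(s['orientation']).as_matrix())
"
```

```text
[559.10163462 -93.83310266  55.        ]
[585.4 -42.5  72. ] 57.7 62.9
[576.  -61.3  72. ] 36.6 62.6
[ 627.8 -120.1   45. ] 73.6 -20.9
[586.4 -34.2  37. ] 65.6 65.4
62.2
61.5
60.9
[[ 18.95899314   8.61592046 -12.69107018]
 [ 18.97608307   8.62011383  -4.15336519]
 [ 18.99375357   8.61523208   4.66601357]
 [ 19.0103132    8.60217699  12.92326238]]
```

```bash
python3 -c "
from plan import *
rows(line((602,-62,150,62.7),2)+[(602,-62,110,62.7),(602,-62,80,62.7)])"
```

```text
t 3.65 p [561.8 -83.5 202.3] psi 63.28 tilt [-1.    -0.002  0.002] F [ 0.48 -0.42  0.7 ] gap 0.7
{"dp":[2.61, 1.87, 1.31],"dr":[0.005, 0.002, 0.002],"claw":255},
{"dp":[2.61, 1.87, 1.3],"dr":[0.005, 0.0, 0.0],"claw":255},
{"dp":[4.0, 0.0, 0.0],"dr":[0.0, 0.0, 0.0],"claw":255},
{"dp":[3.0, 0.0, 0.0],"dr":[0.0, 0.0, 0.0],"claw":255},
```

>>> servo_tool([
  {"dp":[2.6,2.0,1.4],"dr":[0.005,0,0],"claw":255},
  {"dp":[2.6,2.0,1.4],"dr":[0.005,0,0],"claw":255},
  {"dp":[3.0,0,0],"dr":[0,0,0],"claw":255},
  {"dp":[0,0,0],"dr":[0,0,0],"claw":255},
])

```text
time_s: 4.15
ee_pos: [606.3, -63.4, 120.0]
orientation: [0.375, 1.533, -0.38]
contact_force: [-0.0, -0.6, -0.2]
finger_gap: 0.4
```

```bash
python3 -c "
from plan import *
rows(line((602,-60,80,62.8),2))
im=env.capture('wrist'); cv2.imwrite('pics/w2.png',im[:,:,::-1])"
```

```text
t 4.15 p [606.3 -63.4 120. ] psi 62.39 tilt [-1.    -0.002  0.005] F [-0.05 -0.6  -0.17] gap 0.4
{"dp":[2.0, 0.06, -0.28],"dr":[-0.004, 0.005, 0.002],"claw":255},
{"dp":[2.0, 0.05, -0.27],"dr":[-0.004, 0.0, 0.0],"claw":255},
```

View pics/w2.png

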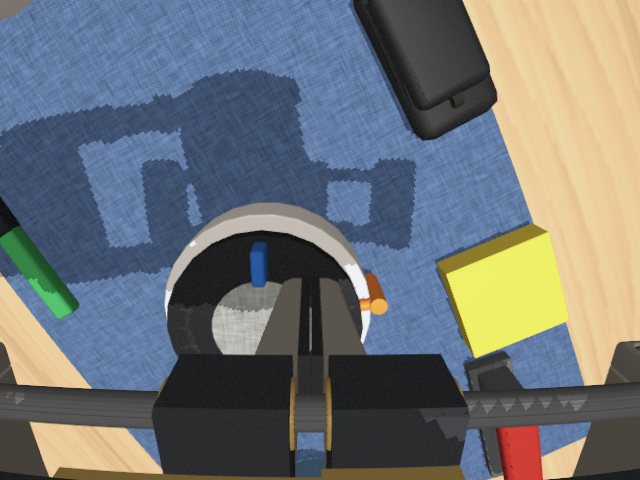

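The fin is at (258,262) with the fingers to its right, clear of it. I'll descend.

>>> servo_tool([
  {"dp":[2.2,0,0],"dr":[0,0.003,0],"claw":255},
  {"dp":[1.4,0,0],"dr":[-0.005,0,0],"claw":255},
  {"dp":[0.2,0,0],"dr":[0,0,0],"claw":255},
  {"dp":[0,0,0],"dr":[0,0,0],"claw":255},
])

```text
time_s: 4.7
ee_pos: [609.5, -65.5, 85.1]
orientation: [0.372, 1.527, -0.376]
contact_force: [0.6, -0.3, -0.1]
finger_gap: 0.6
```

```bash
cat > arc.py <<'E'
from plan import *
import sys
C=np.array([559,-91.])
# arc.py off z phi1 phi2 ... : tool poses for fin-flush pushing at fin angles
off,z=float(sys.argv[1]),float(sys.argv[2])
T=[]
for a in map(float,sys.argv[3:]):
    p=np.radians(a);r=np.array([np.cos(p),np.sin(p)]);t=np.array([np.sin(p),-np.cos(p)])
    T.append((*(C+47*r+off*t),z,a))
rows(T)
s,p,M=cur(); d=p[:2]-C; y=M[:2,1]; y/=np.hypot(*y)
print("radial",(d@y).round(1),"offset cw",(d@[y[1],-y[0]]).round(1))
E
python3 arc.py 17 80 63 71 79 87 95 103 111 119
```

```text
t 4.7 p [609.5 -65.5  85.1] psi 62.61 tilt [-1.    -0.     0.011] F [ 0.59 -0.27 -0.08] gap 0.6
{"dp":[0.49, 0.12, -1.65],"dr":[-0.007, 0.011, 0.0],"claw":255},
{"dp":[0.0, 0.19, -0.67],"dr":[-0.14, 0.0, 0.0],"claw":255},
{"dp":[0.0, 0.19, -0.67],"dr":[-0.14, 0.0, 0.0],"claw":255},
{"dp":[0.0, 0.19, -0.67],"dr":[-0.14, 0.0, 0.0],"claw":255},
{"dp":[0.0, 0.19, -0.67],"dr":[-0.14, 0.0, 0.0],"claw":255},
{"dp":[0.0, 0.19, -0.67],"dr":[-0.14, 0.0, 0.0],"claw":255},
{"dp":[0.0, 0.19, -0.67],"dr":[-0.14, 0.0, 0.0],"claw":255},
{"dp":[0.0, 0.19, -0.67],"dr":[-0.14, 0.0, 0.0],"claw":255},
radial 45.9 offset cw 33.1
```

>>> servo_tool([
  {"dp":[0.4,0.1,-0.8],"dr":[-0.005,0.011,0],"claw":255},
  {"dp":[0.1,0,-0.6],"dr":[0,0,0],"claw":255},
  {"dp":[0,0,0],"dr":[0,0,0],"claw":255},
])

```text
time_s: 5.08
ee_pos: [597.2, -57.7, 80.6]
orientation: [0.37, 1.538, -0.37]
contact_force: [-0.0, 0.9, 0.0]
finger_gap: 0.7
```

```bash
python3 arc.py 17 80 63 71 79 87 95 103 111 119; python3 -c "
from plan import *
im=env.capture('wrist'); cv2.imwrite('pics/w3.png',im[:,:,::-1])"
```

```text
t 5.08 p [597.2 -57.7  80.6] psi 62.94 tilt [-1.     0.     0.001] F [-0.01  0.86  0.02] gap 0.7
{"dp":[0.06, -0.01, -0.19],"dr":[-0.001, 0.001, -0.0],"claw":255},
{"dp":[0.0, 0.19, -0.67],"dr":[-0.14, 0.0, 0.0],"claw":255},
{"dp":[0.0, 0.19, -0.67],"dr":[-0.14, 0.0, 0.0],"claw":255},
{"dp":[0.0, 0.19, -0.67],"dr":[-0.14, 0.0, 0.0],"claw":255},
{"dp":[0.0, 0.19, -0.67],"dr":[-0.14, 0.0, 0.0],"claw":255},
{"dp":[0.0, 0.19, -0.67],"dr":[-0.14, 0.0, 0.0],"claw":255},
{"dp":[0.0, 0.19, -0.67],"dr":[-0.14, 0.0, 0.0],"claw":255},
{"dp":[0.0, 0.19, -0.67],"dr":[-0.14, 0.0, 0.0],"claw":255},
radial 47.1 offset cw 18.9
```

View pics/w3.png

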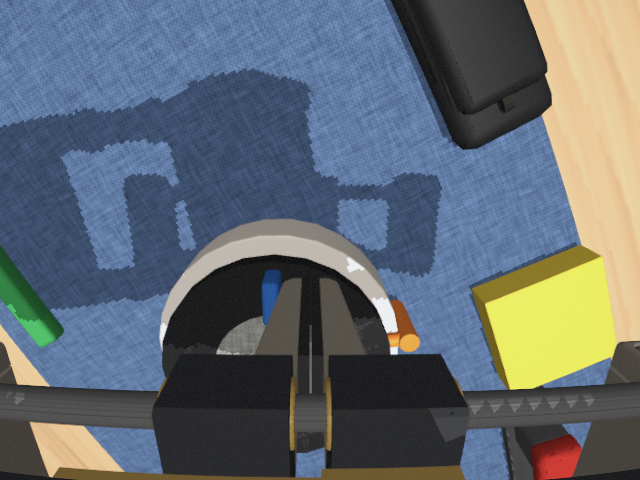

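The fin at (271,295) is now right beside the left face of the fingers, and the tips are just above the top. I'll start the arc push.

>>> servo_tool([
  {"dp":[0,0.2,-0.7],"dr":[-0.14,0,0],"claw":255},
  {"dp":[0,0.2,-0.7],"dr":[-0.14,0,0],"claw":255},
  {"dp":[0,0.2,-0.7],"dr":[-0.14,0,0],"claw":255},
  {"dp":[0,0.2,-0.7],"dr":[-0.14,0,0],"claw":255},
])

```text
time_s: 5.62
ee_pos: [574.2, -43.3, 82.1]
orientation: [-0.084, 1.563, 0.081]
contact_force: [1.7, 0.6, 0.0]
finger_gap: 0.0
```

```bash
python3 arc.py 17 80 95 103 111 119; python3 -c "
from plan import *
im=env.capture('wrist'); cv2.imwrite('pics/w4.png',im[:,:,::-1])"
```

```text
t 5.62 p [574.2 -43.3  82.1] psi 96.01 tilt [-1.    -0.002  0.006] F [1.68 0.64 0.  ] gap 0.0
{"dp":[0.21, 0.09, -0.23],"dr":[0.018, 0.006, 0.002],"claw":255},
{"dp":[0.0, 0.19, -0.67],"dr":[-0.14, 0.0, 0.0],"claw":255},
{"dp":[0.0, 0.19, -0.67],"dr":[-0.14, 0.0, 0.0],"claw":255},
{"dp":[0.0, 0.19, -0.67],"dr":[-0.14, 0.0, 0.0],"claw":255},
radial 45.8 offset cw 20.2
```

View pics/w4.png

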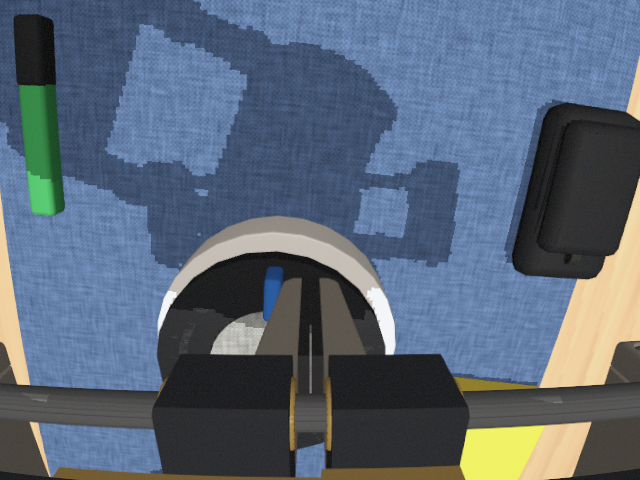

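The fin turns with the fingers and is still flush at (273,290). I'll continue.

>>> servo_tool([
  {"dp":[0.1,0.2,-0.7],"dr":[-0.12,0.005,0],"claw":255},
  {"dp":[0,0.2,-0.7],"dr":[-0.13,0,0],"claw":255},
  {"dp":[0,0.2,-0.7],"dr":[-0.13,0,0],"claw":255},
  {"dp":[0,0.2,-0.7],"dr":[-0.13,0,0],"claw":255},
])

```text
time_s: 6.18
ee_pos: [546.2, -43.8, 82.4]
orientation: [-0.494, 1.511, 0.487]
contact_force: [0.8, 1.1, 0.0]
finger_gap: 0.2
```

```bash
python3 arc.py 18 80 127 135 143 150; python3 -c "
from plan import *
im=env.capture('wrist'); cv2.imwrite('pics/w5.png',im[:,:,::-1])"
```

```text
t 6.17 p [546.2 -43.8  82.4] psi 125.91 tilt [-1.    -0.005  0.003] F [0.85 1.13 0.04] gap 0.2
{"dp":[0.24, 0.16, -0.03],"dr":[-0.019, 0.002, 0.005],"claw":255},
{"dp":[0.0, 0.2, -0.67],"dr":[-0.14, 0.0, 0.0],"claw":255},
{"dp":[0.0, 0.2, -0.67],"dr":[-0.14, 0.0, 0.0],"claw":255},
{"dp":[0.0, 0.18, -0.59],"dr":[-0.122, 0.0, 0.0],"claw":255},
radial 45.7 offset cw 17.4
```

View pics/w5.png

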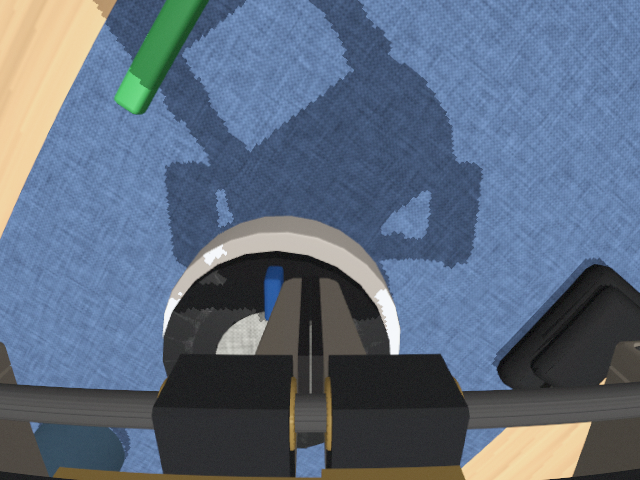

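>>> servo_tool([
  {"dp":[0.2,0.2,-0.6],"dr":[-0.13,0,0.004],"claw":255},
  {"dp":[0,0.2,-0.7],"dr":[-0.13,0,0],"claw":255},
  {"dp":[0,0.2,-0.6],"dr":[-0.12,0,0],"claw":255},
  {"dp":[0,0,0],"dr":[0,0,0],"claw":255},
])

```text
time_s: 6.72
ee_pos: [529.1, -53.0, 81.3]
orientation: [-0.785, 1.42, 0.782]
contact_force: [-0.2, -0.4, -0.8]
finger_gap: 0.6
```

```bash
python3 arc.py 18 80 152 159; python3 -c "
from plan import *
s=env.get_state()
im=env.capture('wrist'); cv2.imwrite('pics/w6.png',im[:,:,::-1])
im=env.capture('scene'); cv2.imwrite('pics/s6.png',cv2.resize(im[210:310,235:365,::-1],None,fx=6,fy=6,interpolation=cv2.INTER_CUBIC))
c=cam('wrist',s)
Cc=np.array([559,-91.])
# predicted fin top ends for several angles
for a in (148,152,156,159):
    p=np.radians(a); u=np.array([np.cos(p),np.sin(p)])
    print(a,proj(c,[[*(Cc+57*u),72],[*(Cc+40*u),72]]).round(0).tolist())
"
```

```text
t 6.72 p [529.1 -53.   81.3] psi 147.67 tilt [-1.    -0.004  0.003] F [-0.22 -0.43 -0.81] gap 0.6
{"dp":[0.13, 0.26, -0.18],"dr":[-0.076, 0.003, 0.004],"claw":255},
{"dp":[0.0, 0.18, -0.59],"dr":[-0.122, 0.0, 0.0],"claw":255},
radial 45.6 offset cw 16.2
148 [[274.0, 283.0], [275.0, 317.0]]
152 [[265.0, 283.0], [269.0, 317.0]]
156 [[256.0, 284.0], [263.0, 317.0]]
159 [[250.0, 285.0], [259.0, 318.0]]
```

View pics/w6.png

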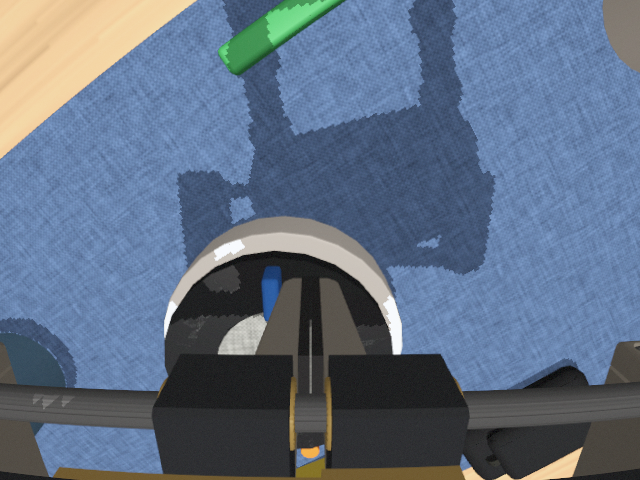

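View pics/s6.png

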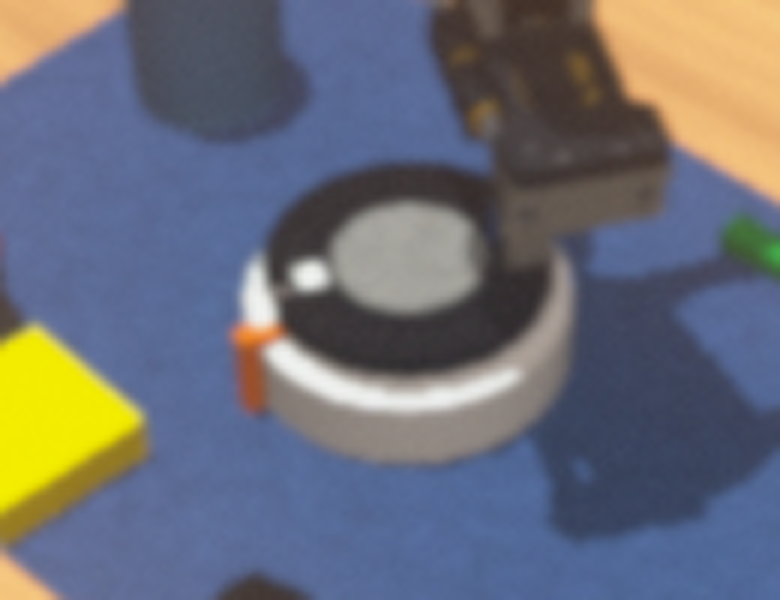

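```bash
cat > ang.py <<'E'
import sys
from h import *
# scene pixels: grille u v mark u v post u v
c=cam("scene"); C=np.array([559,-91.])
def a(u,v,z,ref): 
    p=unproj(c,(u,v),z)[0]; d=p[:2]-ref; return p.round(1),np.hypot(*d).round(1),np.degrees(np.arctan2(d[1],d[0])).round(1)
v=list(map(float,sys.argv[1:]))
g=unproj(c,v[:2],55)[0][:2]
print("g",g.round(1),"mark",a(*v[2:4],55,g),"post",a(*v[4:6],45,g))
E
python3 ang.py 303.0 252.7 286.7 255.8 $(python3 -c "print(235+247/6,210+334/6)")
```

```text
g [557.5 -92. ] mark (array([ 593.4, -114.3,   55. ]), np.float64(42.3), np.float64(-31.9)) post (array([ 629.1, -116.1,   45. ]), np.float64(75.5), np.float64(-18.6))
```

```bash
python3 arc.py 16.2 80.5 152 156
```

```text
t 6.83 p [529.4 -52.8  81.4] psi 147.7 tilt [-1.    -0.004  0.003] F [ 0.15  0.04 -0.4 ] gap 0.4
{"dp":[0.09, 0.27, -0.38],"dr":[-0.075, 0.003, 0.004],"claw":255},
{"dp":[0.0, 0.1, -0.33],"dr":[-0.07, 0.0, 0.0],"claw":255},
radial 45.4 offset cw 16.5
```

>>> servo_tool([
  {"dp":[0.1,0.2,-0.4],"dr":[-0.075,0.003,0.004],"claw":255},
  {"dp":[0,0.1,-0.35],"dr":[-0.07,0,0],"claw":255},
  {"dp":[0,0,0],"dr":[0,0,0],"claw":255},
])

```text
time_s: 7.2
ee_pos: [524.5, -57.4, 81.0]
orientation: [-0.892, 1.379, 0.891]
contact_force: [-0.1, 0.2, 0.3]
finger_gap: 0.5
```

```bash
python3 arc.py 16.2 80.5 159; python3 -c "
from plan import *
im=env.capture('scene'); cv2.imwrite('pics/s7.png',cv2.resize(im[230:290,260:340,::-1],None,fx=10,fy=10,interpolation=cv2.INTER_CUBIC))
im=env.capture('side'); cv2.imwrite('pics/d7.png',cv2.resize(im[195:275,265:360,::-1],None,fx=7,fy=7,interpolation=cv2.INTER_CUBIC))
"
```

```text
t 7.2 p [524.5 -57.4  81. ] psi 155.74 tilt [-1.    -0.002  0.001] F [-0.12  0.15  0.31] gap 0.5
{"dp":[0.05, 0.26, -0.29],"dr":[-0.057, 0.001, 0.002],"claw":255},
radial 45.3 offset cw 16.4
```

View pics/s7.png

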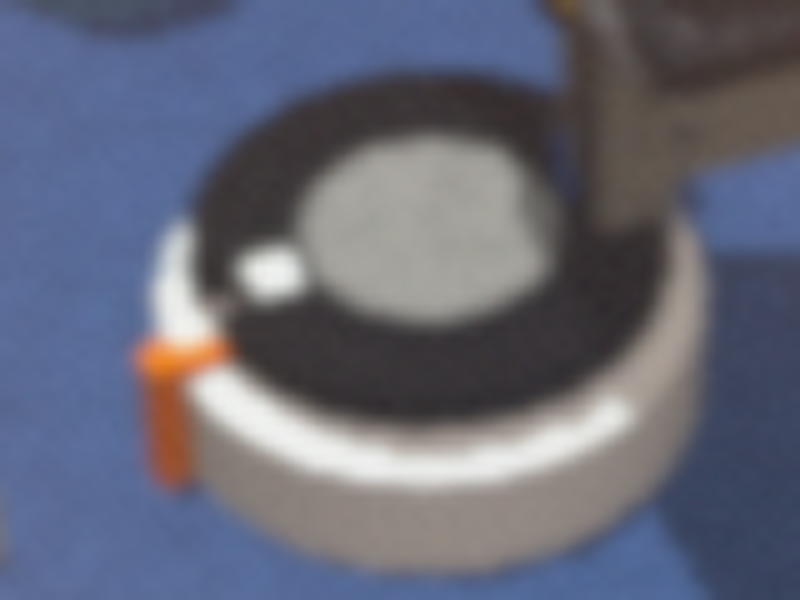

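View pics/d7.png

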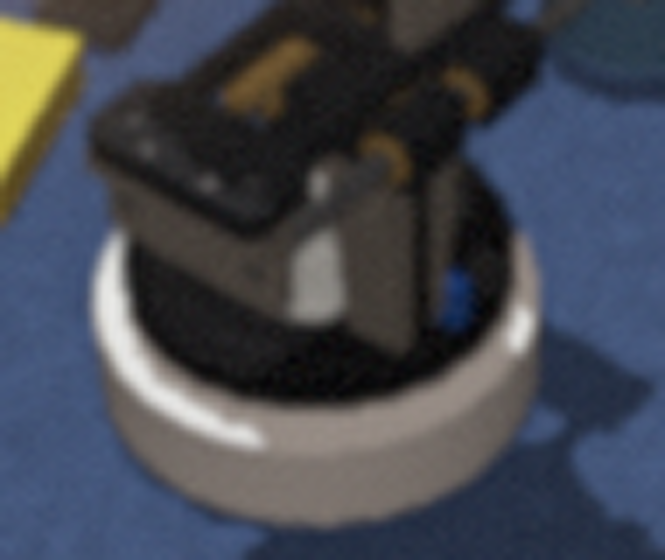

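```bash
python3 ang.py 303.0 252.8 287.2 257.2 275.8 265.2; python3 - <<'E'
from h import *
c=cam("scene");C=np.array([559,-91.])
for a in (-21,-24,-27):
    u=np.array([np.cos(np.radians(a)),np.sin(np.radians(a))])
    print(a,((proj(c,[[*(C+45*u),55],[*(C+62*u),55],[*(C+74*u),45]])-[260,230])*10).round(0).tolist())
E
```

```text
g [557.8 -91.7] mark (array([ 596.1, -109.7,   55. ]), np.float64(42.4), np.float64(-25.2)) post (array([ 628.6, -118. ,   45. ]), np.float64(75.5), np.float64(-20.4))
-21 [[265.0, 287.0], [203.0, 308.0], [161.0, 352.0]]
-24 [[262.0, 281.0], [198.0, 300.0], [155.0, 342.0]]
-27 [[259.0, 275.0], [194.0, 291.0], [150.0, 332.0]]
```

>>> servo_tool([
  {"dp":[0,0.1,-0.3],"dr":[-0.055,0,0],"claw":255},
  {"dp":[0,0,0],"dr":[0,0,0],"claw":255},
])

```text
time_s: 7.55
ee_pos: [522.8, -59.4, 81.0]
orientation: [-0.933, 1.36, 0.931]
contact_force: [0.4, -0.1, -0.5]
finger_gap: 0.5
```

```bash
python3 arc.py 16.2 80.5 159; python3 -c "
from plan import *
im=env.capture('scene'); cv2.imwrite('pics/s8.png',cv2.resize(im[230:290,260:340,::-1],None,fx=10,fy=10,interpolation=cv2.INTER_CUBIC))
"
```

```text
t 7.55 p [522.8 -59.4  81. ] psi 158.78 tilt [-1.    -0.002  0.001] F [ 0.4  -0.11 -0.53] gap 0.5
{"dp":[0.05, 0.19, -0.03],"dr":[-0.004, 0.001, 0.002],"claw":255},
radial 45.2 offset cw 16.3
```

View pics/s8.png

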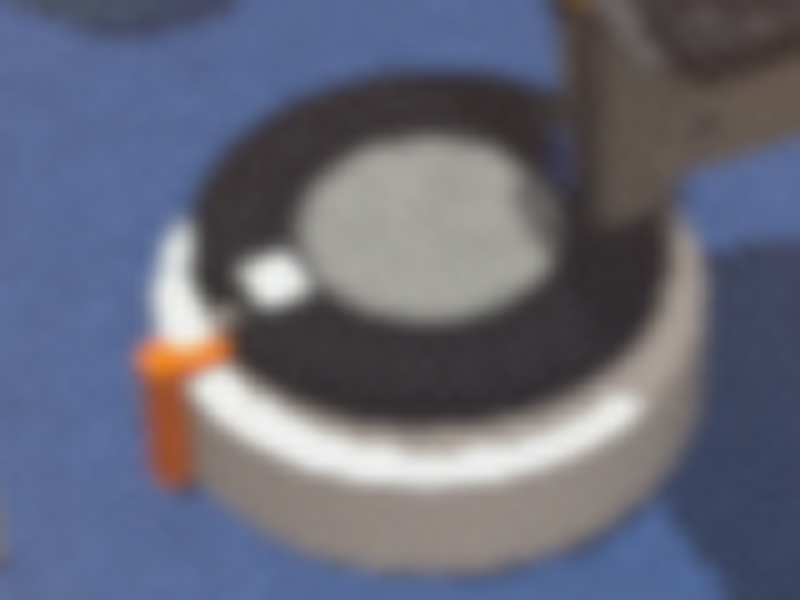

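>>> servo_tool([
  {"dp":[0,0,0.6],"dr":[0,0,0],"claw":255},
  {"dp":[-3,0,0.2],"dr":[0,0,0],"claw":255},
  {"dp":[-4,0,0],"dr":[0,0,0],"claw":255},
  {"dp":[-3,0,0],"dr":[0.18,0,0],"claw":255},
])

```text
time_s: 8.1
ee_pos: [524.0, -49.7, 180.6]
orientation: [-0.785, 1.426, 0.792]
contact_force: [-0.3, -0.3, 0.3]
finger_gap: 0.4
```

```bash
python3 -c "
from plan import *
rows(line((560,-85,190,69),8))"
```

```text
t 8.1 p [524.  -49.7 180.6] psi 147.95 tilt [-1.     0.005  0.   ] F [-0.32 -0.35  0.34] gap 0.4
{"dp":[-0.12, -0.62, -0.14],"dr":[0.172, -0.0, -0.005],"claw":255},
{"dp":[-0.12, -0.63, -0.03],"dr":[0.172, 0.0, 0.0],"claw":255},
{"dp":[-0.12, -0.63, 0.08],"dr":[0.172, 0.0, 0.0],"claw":255},
{"dp":[-0.12, -0.6, 0.19],"dr":[0.172, 0.0, 0.0],"claw":255},
{"dp":[-0.12, -0.56, 0.29],"dr":[0.172, 0.0, 0.0],"claw":255},
{"dp":[-0.12, -0.5, 0.38],"dr":[0.172, 0.0, 0.0],"claw":255},
{"dp":[-0.12, -0.43, 0.46],"dr":[0.172, 0.0, 0.0],"claw":255},
{"dp":[-0.12, -0.35, 0.53],"dr":[0.172, 0.0, 0.0],"claw":255},
```

>>> servo_tool([
  {"dp":[-0.1,-0.6,-0.1],"dr":[0.172,0,-0.005],"claw":255},
  {"dp":[-0.1,-0.6,0],"dr":[0.172,0,0],"claw":255},
  {"dp":[-0.1,-0.6,0.1],"dr":[0.172,0,0],"claw":255},
  {"dp":[-0.1,-0.6,0.2],"dr":[0.172,0,0],"claw":255},
  {"dp":[-0.1,-0.6,0.3],"dr":[0.172,0,0],"claw":255},
  {"dp":[-0.1,-0.5,0.4],"dr":[0.172,0,0],"claw":255},
  {"dp":[-0.1,-0.4,0.5],"dr":[0.172,0,0],"claw":255},
  {"dp":[0,0,0],"dr":[0,0,0],"claw":255},
])

```text
time_s: 9.1
ee_pos: [560.1, -77.8, 192.0]
orientation: [0.186, 1.556, -0.187]
contact_force: [-0.0, -0.2, -1.1]
finger_gap: 0.4
```

```bash
python3 -c "
from plan import *
rows([])
s=env.get_state(); im=env.capture('wrist'); cv2.imwrite('pics/w9.png',im[:,:,::-1])
c=cam('wrist',s); u=proj(c,[[559,-91,50]])[0].astype(int); print(u)
x,y=u[0]-100,u[1]-100; x=max(x,0);y=max(y,0); print(x,y)
cr=im[y:y+170,x:x+230,::-1]
cv2.imwrite('pics/w9c.png',cv2.resize(cr,None,fx=3.4,fy=3.4,interpolation=cv2.INTER_CUBIC))
import pickle; pickle.dump((s['ee_pos'],s['orientation'],x,y),open('w9.pkl','wb'))
"
```

```text
t 9.1 p [560.1 -77.8 192. ] psi 76.38 tilt [-1.    -0.     0.007] F [-0.02 -0.18 -1.06] gap 0.4
[311 239]
211 139
```

View pics/w9c.png

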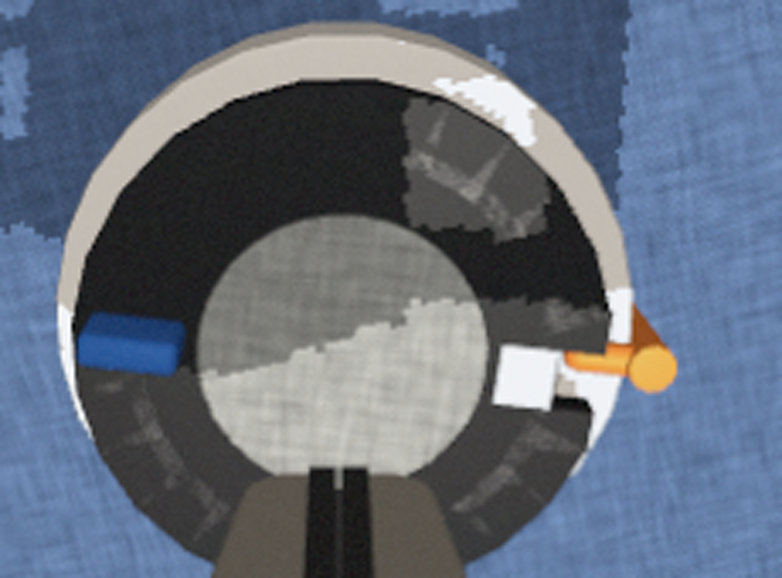

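The notch is now next to the pin in this crop: the mark centre is at (527,378), and the pin bar enters at the notch's upper edge, around (590,358). It needs a few more degrees the same way, so I'll compute the amount.

```bash
python3 - <<'E'
from h import *; import pickle
p,o,x,y=pickle.load(open('w9.pkl','rb'))
c=cam('wrist',dict(ee_pos=p,orientation=o)); f=lambda u,v:(u/3.4+x,v/3.4+y)
g=unproj(c,f(343,348),55)[0]
for n,u,v,z in (("mark",527,378,55),("mark in",498,375,55),("notch lo",590,408,55),("notch up",567,350,55),("post",652,368,45),("bar tip",570,358,43.5),("bar",620,359,43.5),("fin",132,328,72),("finL",90,325,72),("finR",185,332,72)):
    w=unproj(c,f(u,v),z)[0]; d=w-g; print(n,w.round(1),np.hypot(*d[:2]).round(1),np.degrees(np.arctan2(d[1],d[0])).round(1))
print(g)
E
```

```text
mark [ 598.4 -107.9   55. ] 42.9 -23.5
mark in [ 592.1 -105.6   55. ] 36.1 -24.2
notch lo [ 611.2 -118.7   55. ] 59.1 -28.1
notch up [ 608.6 -103.4   55. ] 51.1 -14.3
post [ 628.6 -116.5   45. ] 74.1 -20.3
bar tip [ 610.2 -109.9   43.5] 54.5 -20.5
bar [ 621.8 -113.    43.5] 66.5 -19.5
fin [517.7 -70.2  72. ] 46.3 153.5
finL [509.2 -67.4  72. ] 55.2 154.9
finR [528.4 -73.7  72. ] 35.1 150.8
[559.12595389 -90.8130937   55.        ]
```

```bash
python3 - <<'E'
from h import *; import pickle
p,o,x,y=pickle.load(open('w9.pkl','rb'))
c=cam('wrist',dict(ee_pos=p,orientation=o)); f=lambda u,v:(u/3.4+x,v/3.4+y)
g=np.array([559,-91.])
for n,u,v,z in (("finL",80,355,72),("finR",180,363,72)):
    w=unproj(c,f(u,v),z)[0]; d=w[:2]-g; print(n,w.round(1),np.hypot(*d[:2]).round(1),np.degrees(np.arctan2(d[1],d[0])).round(1))
# overlay predicted notch for angles
im=cv2.resize(cv2.imread('pics/w9.png')[y:y+170,x:x+230],None,fx=4,fy=4,interpolation=cv2.INTER_CUBIC)
for a,col in ((-20.5,(0,255,0)),(-24,(0,0,255))):
    t=np.radians(a);u=np.array([np.cos(t),np.sin(t)]);v=np.array([-u[1],u[0]])
    q=[(g+r*u+s*v).tolist()+[55] for r,s in ((62,-7),(50,-7),(50,7),(62,7))]
    P=((proj(c,q)-[x,y])*4).astype(int); cv2.polylines(im,[P],False,col,1)
    q=[(g+r*u+s*v).tolist()+[72] for r,s in ((-36,-4),(-58,-4),(-58,4),(-36,4))]
    P=((proj(c,q)-[x,y])*4).astype(int); cv2.polylines(im,[P],True,col,1)
cv2.imwrite('pics/w9o.png',im[:600,:800])
E
```

```text
finL [505.1 -73.3  72. ] 56.7 161.9
finR [525.5 -80.2  72. ] 35.2 162.1
```

View pics/w9o.png

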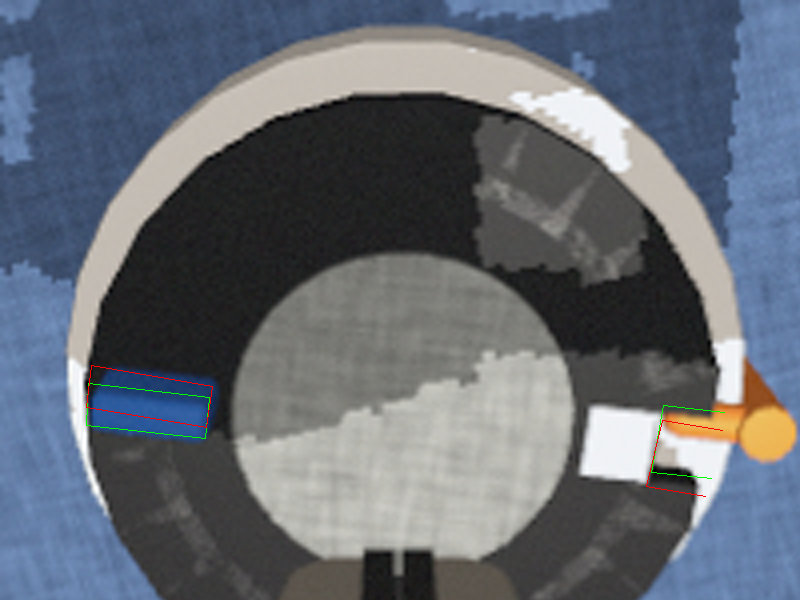

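```bash
python3 - <<'E'
from h import *
g=np.array([559,-91.])
for n,(x,y,w,h),k in (("scene",(262,228,80,58),10),("side",(270,195,85,70),9)):
    im=env.capture(n); c=cam(n)
    I=cv2.resize(im[y:y+h,x:x+w,::-1],None,fx=k,fy=k,interpolation=cv2.INTER_CUBIC)
    cv2.imwrite(f'pics/{n}10.png',I[:600,:800])
    for a in (-18,-21,-24):
        t=np.radians(a);u=np.array([np.cos(t),np.sin(t)]);P=lambda r,z:((proj(c,[[*(g+r*u),z]])[0]-[x,y])*k+k/2-.5).round(0).tolist()
        print(n,a,"mark43",P(43,55),"fin47",P(-47,72),"post",P(74,45),"grille",P(0,55))
E
```

```text
scene -18 mark43 [261.0, 314.0] fin47 [575.0, 145.0] post [151.0, 386.0] grille [413.0, 256.0]
scene -21 mark43 [257.0, 309.0] fin47 [579.0, 151.0] post [145.0, 376.0] grille [413.0, 256.0]
scene -24 mark43 [254.0, 303.0] fin47 [583.0, 157.0] post [140.0, 366.0] grille [413.0, 256.0]
side -18 mark43 [210.0, 260.0] fin47 [521.0, 345.0] post [110.0, 245.0] grille [357.0, 324.0]
side -21 mark43 [216.0, 255.0] fin47 [515.0, 351.0] post [119.0, 236.0] grille [357.0, 324.0]
side -24 mark43 [221.0, 250.0] fin47 [509.0, 357.0] post [129.0, 228.0] grille [357.0, 324.0]
```

View pics/scene10.png

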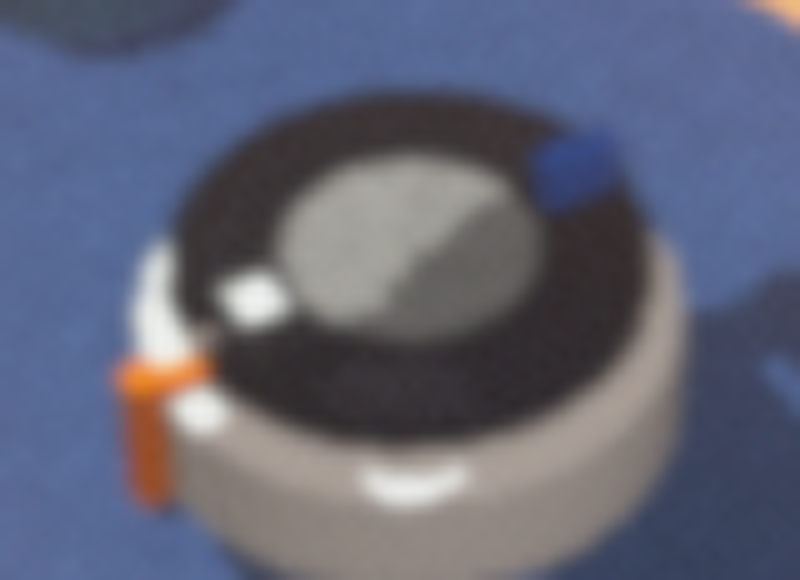

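View pics/side10.png

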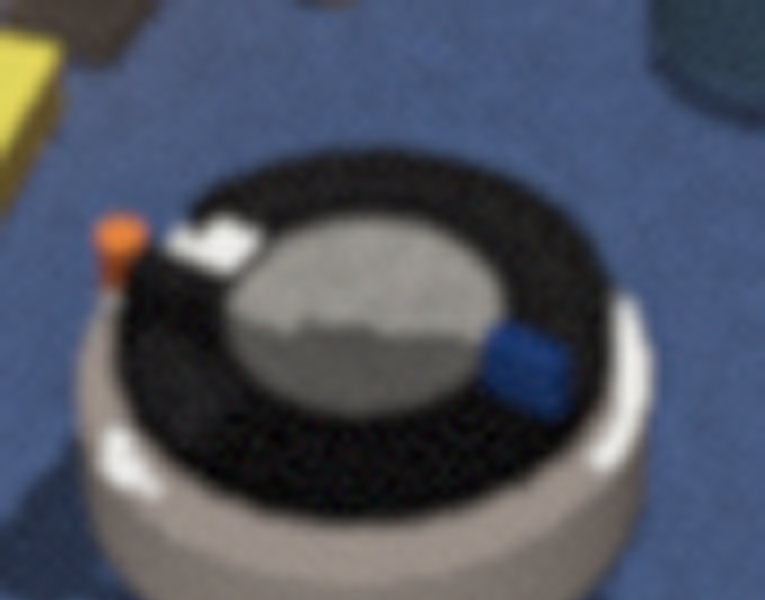

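Three views give slightly different notch angles: about −20.5° to −23.5°, against the pin at −20.5°. That is probably inside the play, but I'll nudge about 2° more the same way, using the narrow side of the closed fingers.

```bash
python3 -c "
from plan import *
rows(line((523,-53,120,71.5),3)+[(523,-53,81,71.5)])"
```

```text
t 9.25 p [559.6 -77.5 191.8] psi 76.48 tilt [-1.    -0.     0.006] F [-0.12  0.58  0.94] gap 0.4
{"dp":[2.38, 0.51, -1.39],"dr":[0.029, 0.006, -0.0],"claw":255},
{"dp":[2.39, 0.47, -1.39],"dr":[0.029, 0.0, 0.0],"claw":255},
{"dp":[2.39, 0.43, -1.4],"dr":[0.029, 0.0, 0.0],"claw":255},
{"dp":[3.9, 0.0, 0.0],"dr":[0.0, 0.0, 0.0],"claw":255},
```

>>> servo_tool([
  {"dp":[2.4,0.5,-1.4],"dr":[0.03,0.006,0],"claw":255},
  {"dp":[2.4,0.5,-1.4],"dr":[0.03,0,0],"claw":255},
  {"dp":[2.2,0.4,-1.4],"dr":[0.03,0,0],"claw":255},
  {"dp":[0,0,0],"dr":[0,0,0],"claw":255},
])

```text
time_s: 9.75
ee_pos: [521.8, -51.7, 120.3]
orientation: [0.252, 1.555, -0.252]
contact_force: [1.5, -0.5, 0.7]
finger_gap: 0.8
```

```bash
python3 -c "
from plan import *
rows(line((523,-53,81,71.5),2))"
```

```text
t 9.75 p [521.8 -51.7 120.3] psi 71.61 tilt [-1.     0.     0.001] F [ 1.46 -0.47  0.69] gap 0.8
{"dp":[1.97, -0.04, 0.07],"dr":[0.001, 0.001, -0.0],"claw":255},
{"dp":[1.97, -0.04, 0.08],"dr":[0.001, 0.0, 0.0],"claw":255},
```

>>> servo_tool([
  {"dp":[2.1,0,0],"dr":[0,0,0],"claw":255},
  {"dp":[1.5,0,0],"dr":[0,0,0],"claw":255},
  {"dp":[0.2,0,0],"dr":[0,0,0],"claw":255},
  {"dp":[0,0,0],"dr":[0,0,0],"claw":255},
])

```text
time_s: 10.25
ee_pos: [525.9, -53.2, 85.5]
orientation: [0.247, 1.547, -0.25]
contact_force: [0.3, -0.4, 0.3]
finger_gap: 0.8
```

```bash
python3 -c "
from plan import *
rows([])
s,p,M=cur(); C=np.array([559,-91.])
t=np.radians(159.5); r=np.array([np.cos(t),np.sin(t)]); print('radial',(p[:2]-C)@r,'cw',(p[:2]-C)@[r[1],-r[0]])
im=env.capture('wrist'); cv2.imwrite('pics/w11.png',im[:,:,::-1])"
```

```text
t 10.25 p [525.9 -53.2  85.5] psi 71.84 tilt [-1.    -0.     0.009] F [ 0.33 -0.44  0.25] gap 0.8
radial 44.18702903913935 cw 23.785333931617743
```

View pics/w11.png

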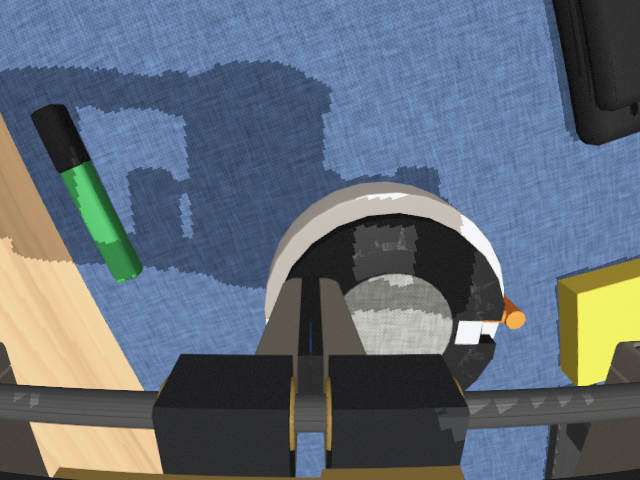

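>>> servo_tool([
  {"dp":[0.4,-0.3,0],"dr":[0,0.009,0],"claw":255},
  {"dp":[0.1,-0.4,0],"dr":[0,0,0],"claw":255},
  {"dp":[0,0,0],"dr":[0,0,0],"claw":255},
])

```text
time_s: 10.68
ee_pos: [524.7, -60.9, 81.6]
orientation: [0.248, 1.554, -0.249]
contact_force: [-0.7, -0.2, 1.2]
finger_gap: 0.4
```

```bash
cat > chk.py <<'E'
from plan import *
import sys
n=sys.argv[1]
rows([])
s,p,M=cur(); C=np.array([559,-91.])
t=np.radians(159.5); r=np.array([np.cos(t),np.sin(t)]); print('radial',(p[:2]-C)@r,'cw',(p[:2]-C)@[r[1],-r[0]])
im=env.capture('wrist'); cv2.imwrite(f'pics/{n}.png',im[:,:,::-1])
c=cam('wrist',s); u=proj(c,[[559+62*.935,-91-62*.354,50]])[0].astype(int)
x,y=u[0]-70,u[1]-55; print(x,y)
I=cv2.resize(im[y:y+100,x:x+130,::-1],None,fx=6,fy=6,interpolation=cv2.INTER_CUBIC); cv2.imwrite(f'pics/{n}c.png',I)
E
python3 chk.py w12
```

```text
t 10.68 p [524.7 -60.9  81.6] psi 71.85 tilt [-1.    -0.     0.002] F [-0.66 -0.2   1.22] gap 0.4
radial 42.67789212864994 cw 16.21158074470279
433 262
```

View pics/w12c.png

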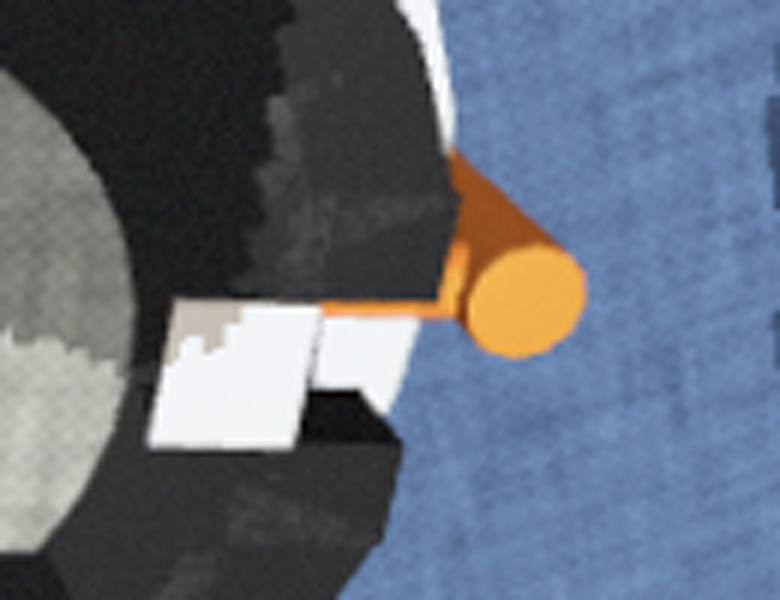

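The enlarged view shows the notch mouth, its top edges at crop rows 298 and 443, and the pin bar's lower edge at row 318. I'll compute the angles from these.

```bash
cat > an.py <<'E'
from plan import *
s,p,M=cur(); c=cam('wrist',s)
import sys
x,y=map(int,sys.argv[1:3]); C=np.array([559,-91.])
a=list(map(float,sys.argv[3:]))
for i in range(0,len(a),3):
    w=unproj(c,(a[i]/6+x,a[i+1]/6+y),a[i+2])[0]; d=w[:2]-C
    print(a[i:i+3],w.round(1),np.hypot(*d).round(1),np.degrees(np.arctan2(d[1],d[0])).round(2), "lateral vs -20.5:",(d@[0.3502,0.9367]).round(1))
E
python3 an.py 433 262 437 298 55 400 440 55 297 447 55 320 303 55 148 447 55 175 297 55 527 300 45 330 318 43.5 450 318 43.5
```

```text
[437.0, 298.0, 55.0] [ 616.7 -105.9   55. ] 59.6 -14.44 lateral vs -20.5: 6.3
[400.0, 440.0, 55.0] [ 611.4 -119.    55. ] 59.4 -28.11 lateral vs -20.5: -7.9
[297.0, 447.0, 55.0] [ 602.3 -116.5   55. ] 50.3 -30.48 lateral vs -20.5: -8.7
[320.0, 303.0, 55.0] [ 606.7 -102.8   55. ] 49.1 -13.95 lateral vs -20.5: 5.6
[148.0, 447.0, 55.0] [ 589.5 -112.    55. ] 37.0 -34.47 lateral vs -20.5: -8.9
[175.0, 297.0, 55.0] [594.6 -98.   55. ] 36.3 -11.17 lateral vs -20.5: 5.9
[527.0, 300.0, 45.0] [ 628.7 -116.1   45. ] 74.0 -19.79 lateral vs -20.5: 0.9
[330.0, 318.0, 43.5] [ 611.  -112.7   43.5] 56.3 -22.65 lateral vs -20.5: -2.1
[450.0, 318.0, 43.5] [ 621.9 -116.5   43.5] 67.9 -22.09 lateral vs -20.5: -1.9
```

>>> servo_tool([
  {"dp":[0,-0.2,0],"dr":[0,0,0],"claw":255},
  {"dp":[0,0,0],"dr":[0,0,0],"claw":255},
])

```text
time_s: 10.98
ee_pos: [524.1, -62.8, 81.7]
orientation: [0.248, 1.554, -0.249]
contact_force: [0.3, -0.1, -0.3]
finger_gap: 0.4
```

```bash
python3 chk.py w13
```

```text
t 10.97 p [524.1 -62.8  81.7] psi 71.86 tilt [-1.    -0.     0.002] F [ 0.29 -0.11 -0.29] gap 0.4
radial 42.62063891267726 cw 14.207584320901077
434 259
```

View pics/w13c.png

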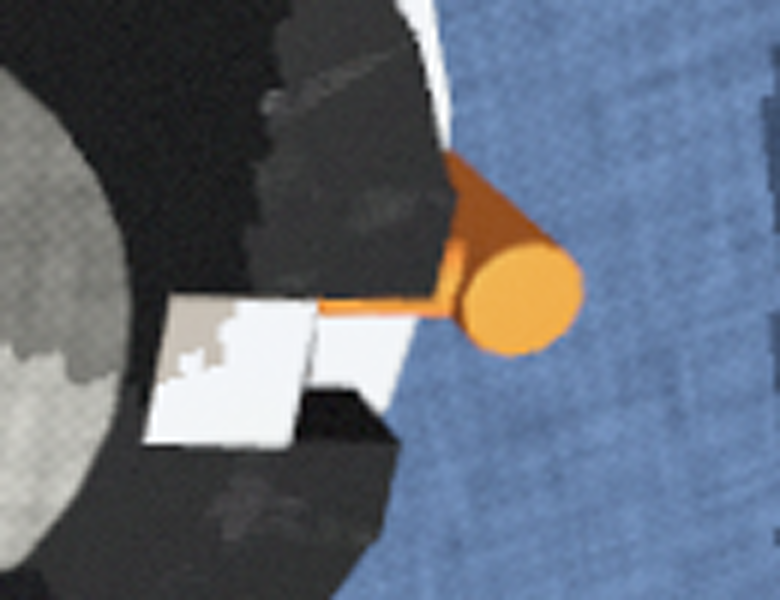

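The relation is unchanged, so there is no contact yet. Another 2 mm.

>>> servo_tool([
  {"dp":[0,-0.2,0],"dr":[0,0,0],"claw":255},
  {"dp":[0,0,0],"dr":[0,0,0],"claw":255},
])

```text
time_s: 11.28
ee_pos: [523.5, -64.5, 81.7]
orientation: [0.248, 1.554, -0.249]
contact_force: [0.2, -0.4, 0.5]
finger_gap: 0.5
```

```bash
python3 chk.py w14
```

```text
t 11.28 p [523.5 -64.5  81.7] psi 71.87 tilt [-1.     0.     0.002] F [ 0.22 -0.39  0.53] gap 0.5
radial 42.56451985330044 cw 12.357212967005683
434 256
```

View pics/w14c.png

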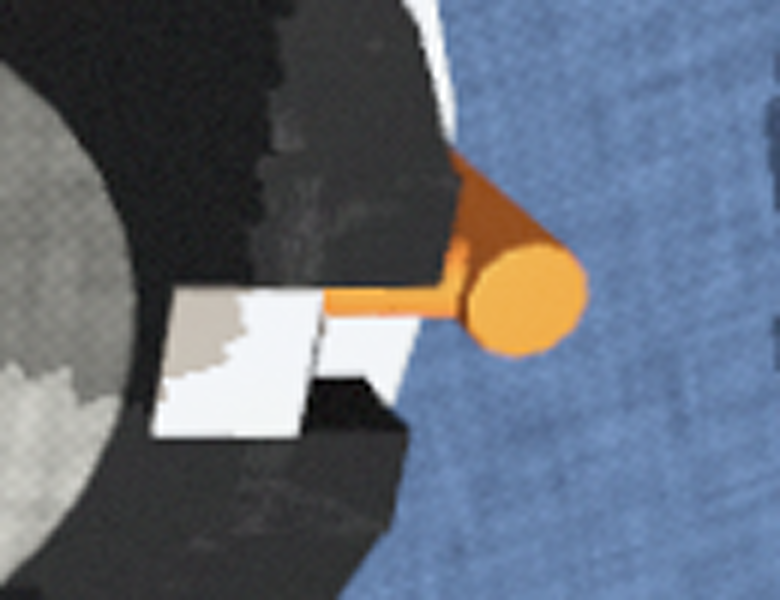

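The notch has moved 1.2 mm and the pin bar now sits within it. By my estimate it is centred to about 0.5 mm. I'll back off, lift, and go over the centre to press.

>>> servo_tool([
  {"dp":[0,0.6,0],"dr":[0,0,0],"claw":255},
  {"dp":[-2.0,0.2,0],"dr":[0,0,0],"claw":255},
  {"dp":[-2.5,0,0.5],"dr":[0,0,0],"claw":255},
  {"dp":[0,0,0],"dr":[0,0,0],"claw":255},
])

```text
time_s: 11.82
ee_pos: [530.6, -57.0, 127.2]
orientation: [0.248, 1.555, -0.248]
contact_force: [-1.3, -0.2, -0.4]
finger_gap: 0.4
```

```bash
python3 -c "
from plan import *
rows(line((559,-91,120,72),2)+[(559,-91,90,72)])"
```

```text
t 11.82 p [530.6 -57.  127.2] psi 71.89 tilt [-1.     0.     0.001] F [-1.29 -0.18 -0.38] gap 0.4
{"dp":[0.36, -1.17, 1.88],"dr":[-0.001, 0.001, -0.0],"claw":255},
{"dp":[0.36, -1.18, 1.88],"dr":[-0.001, 0.0, 0.0],"claw":255},
{"dp":[3.0, 0.0, 0.0],"dr":[0.0, 0.0, 0.0],"claw":255},
```

>>> servo_tool([
  {"dp":[0.3,-1.2,1.9],"dr":[0,0,0],"claw":255},
  {"dp":[0.3,-1.2,1.9],"dr":[0,0,0],"claw":255},
  {"dp":[0,0,0],"dr":[0,0,0],"claw":255},
])

```text
time_s: 12.2
ee_pos: [558.0, -90.6, 117.7]
orientation: [0.248, 1.56, -0.246]
contact_force: [0.0, 0.5, -0.5]
finger_gap: 0.6
```

```bash
python3 chk.py w15;  python3 -c "
from plan import *
rows([(559,-91,100,72),(559,-91,84,72)])"
```

```text
t 12.2 p [558.  -90.6 117.7] psi 71.95 tilt [-1.     0.001 -0.003] F [ 0.01  0.54 -0.53] gap 0.6
radial 1.0584494664181834 cw -0.005613503186763917
345 207
t 12.25 p [557.4 -89.9 117.6] psi 71.98 tilt [-1.     0.001 -0.004] F [-0.35 -0.11  0.47] gap 0.2
{"dp":[1.76, -0.05, 0.19],"dr":[-0.0, -0.004, -0.001],"claw":255},
{"dp":[1.6, 0.0, 0.0],"dr":[0.0, 0.0, 0.0],"claw":255},
```

View pics/w15.png

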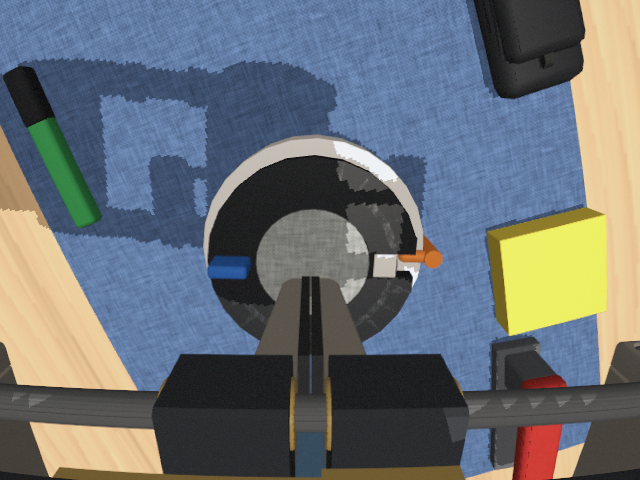

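The pin bar sits inside the notch at about (405,260), and the fin at (229,267) is diametrically opposite. I'll descend over the centre.

>>> servo_tool([
  {"dp":[1.8,0,0.1],"dr":[0,-0.003,0],"claw":255},
  {"dp":[1.5,0,0.1],"dr":[0,0,0],"claw":255},
  {"dp":[0,0,0],"dr":[0,0,0],"claw":255},
])

```text
time_s: 12.62
ee_pos: [557.2, -88.0, 82.2]
orientation: [0.248, 1.561, -0.244]
contact_force: [-0.3, 0.6, -0.4]
finger_gap: 0.3
```

```bash
python3 -c "
from plan import *
rows([(559,-91,75,72)])"
```

```text
t 12.62 p [557.2 -88.   82.2] psi 72.05 tilt [-1.     0.002 -0.004] F [-0.31  0.56 -0.35] gap 0.3
{"dp":[0.72, -0.23, 0.27],"dr":[0.001, -0.004, -0.002],"claw":255},
```

>>> servo_tool([
  {"dp":[0.3,-0.3,0.2],"dr":[0,-0.004,0],"claw":255},
  {"dp":[0.3,0,0.1],"dr":[0,0,0],"claw":255},
  {"dp":[0.2,0,0],"dr":[0,0,0],"claw":255},
  {"dp":[0,0,0],"dr":[0,0,0],"claw":255},
])

```text
time_s: 13.12
ee_pos: [560.0, -92.0, 75.1]
orientation: [0.247, 1.555, -0.245]
contact_force: [0.7, -0.5, 1.1]
finger_gap: 0.5
```

```bash
python3 -c "
from plan import *
rows([(559,-91,72,72)])"
```

```text
t 13.12 p [560.  -92.   75.1] psi 72.06 tilt [-1.     0.002  0.002] F [ 0.67 -0.5   1.14] gap 0.5
{"dp":[0.31, 0.07, -0.12],"dr":[0.001, 0.002, -0.002],"claw":255},
```

>>> servo_tool([
  {"dp":[0.2,0,0],"dr":[0,0,0],"claw":255},
  {"dp":[0.2,0,0],"dr":[0,0,0],"claw":255},
])

```text
time_s: 13.38
ee_pos: [560.4, -92.2, 72.2]
orientation: [0.246, 1.554, -0.245]
contact_force: [-2.8, 0.8, 5.2]
finger_gap: 0.6
```

>>> servo_tool([
  {"dp":[0.2,0,0],"dr":[0,0,0],"claw":255},
  {"dp":[0.2,0,0],"dr":[0,0,0],"claw":255},
])

```text
time_s: 13.62
ee_pos: [560.4, -92.2, 68.5]
orientation: [0.246, 1.554, -0.245]
contact_force: [-1.9, 0.7, 4.7]
finger_gap: 0.4
```

It has passed 5 mm down at a steady force of about 5 N, so the notch has dropped over the pin. I'll press the rest of the way.

>>> servo_tool([
  {"dp":[0.2,0,0],"dr":[0,0,0],"claw":255},
  {"dp":[0.1,0,0],"dr":[0,0,0],"claw":255},
])

```text
time_s: 13.88
ee_pos: [560.6, -92.2, 66.3]
orientation: [0.246, 1.554, -0.245]
contact_force: [-6.1, 3.2, 15.9]
finger_gap: 0.1
```

>>> servo_tool([
  {"dp":[0.1,0,0],"dr":[0,0,0],"claw":255},
  {"dp":[0.05,0,0],"dr":[0,0,0],"claw":255},
])

```text
time_s: 14.12
ee_pos: [561.0, -92.4, 66.4]
orientation: [0.246, 1.554, -0.245]
contact_force: [-3.3, 0.1, 6.4]
finger_gap: 0.2
```

>>> servo_tool([
  {"dp":[0.2,0,0],"dr":[0,0,0],"claw":255},
])

```text
time_s: 14.25
ee_pos: [561.5, -92.5, 66.3]
orientation: [0.245, 1.554, -0.245]
contact_force: [-8.8, 1.9, 23.1]
finger_gap: 0.3
```

The force rises to 23 N with z unchanged at 66.3 (fingertips at 47.3), so it has bottomed out. I'll lift off and inspect.

>>> servo_tool([
  {"dp":[-0.5,0,0],"dr":[0,0,0],"claw":255},
  {"dp":[-3,0,0],"dr":[0,0,0],"claw":255},
  {"dp":[-5,0,0],"dr":[0,0,0],"claw":255},
  {"dp":[-4,1.5,0],"dr":[0,0,0],"claw":255},
  {"dp":[0,0,0],"dr":[0,0,0],"claw":255},
])

```text
time_s: 14.88
ee_pos: [565.7, -78.0, 191.9]
orientation: [0.246, 1.554, -0.245]
contact_force: [0.1, 0.2, -0.8]
finger_gap: 0.6
```

```bash
python3 - <<'E'
from plan import *
rows([])
for n,(x,y,w,h),k in (("scene",(262,228,80,58),10),("side",(270,195,85,66),9),("wrist",(190,110,260,195),3)):
    im=env.capture(n)
    cv2.imwrite(f'pics/{n}20.png',cv2.resize(im[y:y+h,x:x+w,::-1],None,fx=k,fy=k,interpolation=cv2.INTER_CUBIC))
    cv2.imwrite(f'pics/{n}20f.png',im[:,:,::-1])
E
```

```text
t 14.88 p [565.7 -78.  191.9] psi 72.06 tilt [-1.     0.002  0.003] F [ 0.08  0.16 -0.82] gap 0.6
```

View pics/scene20.png

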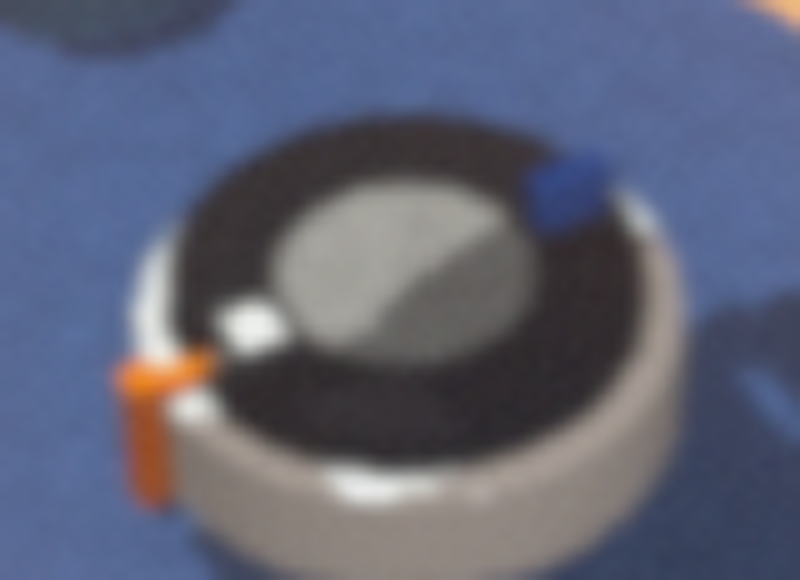

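View pics/side20.png

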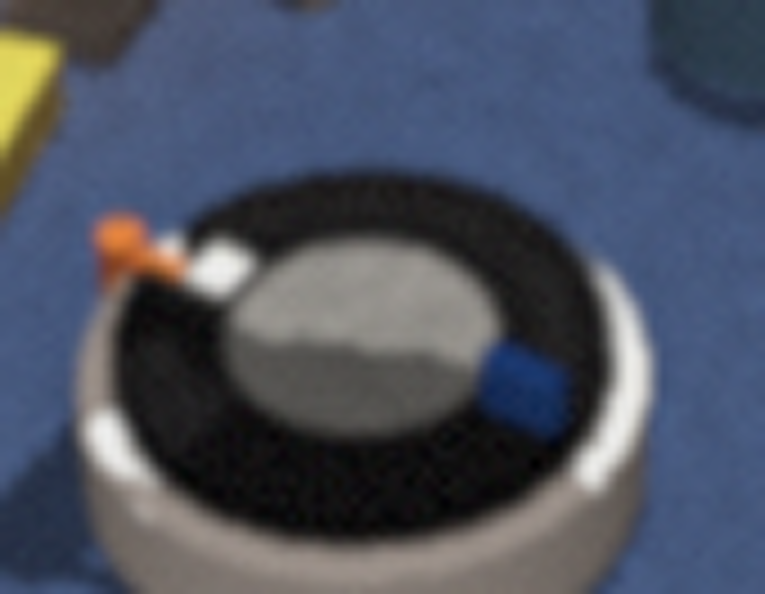

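View pics/wrist20.png

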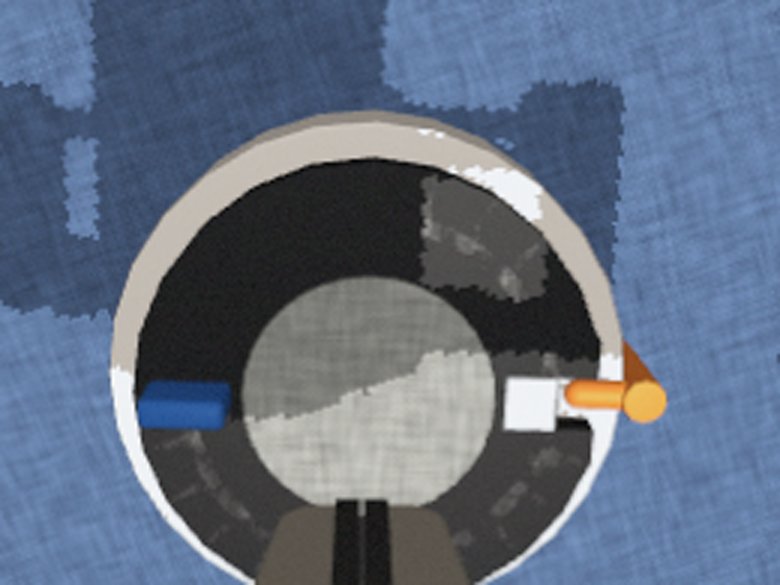

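View pics/scene20f.png

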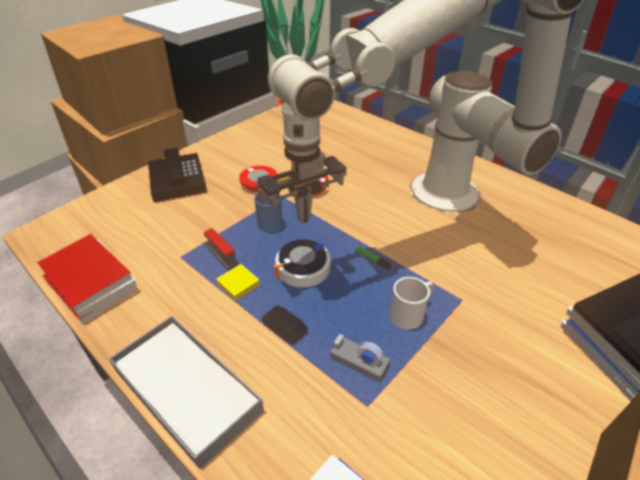

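```bash
python3 - <<'E'
from plan import *
s,p,M=cur()
t=np.linspace(0,2*np.pi,120)
S=dict(ee_pos=[565.7,-78.0,191.9],orientation=s["orientation"])
from scipy.optimize import least_squares
for n,(x,y,w,h),k in (("scene",(262,228,80,58),10),("side",(270,195,85,66),9)):
    im=cv2.imread(f'pics/{n}20f.png'); c=cam(n)
    I=cv2.resize(im[y:y+h,x:x+w],None,fx=k,fy=k,interpolation=cv2.INTER_CUBIC)
    for r,z,col in ((62,47,(0,255,0)),(70,37,(0,255,255)),(62,50,(0,0,255))):
        P=((proj(c,np.c_[559+r*np.cos(t),-91+r*np.sin(t),0*t+z])-[x,y])*k+k/2).astype(int); cv2.polylines(I,[P],True,col,1)
    cv2.imwrite(f'pics/{n}21.png',I)
E
```

```text
(no output)
```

View pics/side21.png

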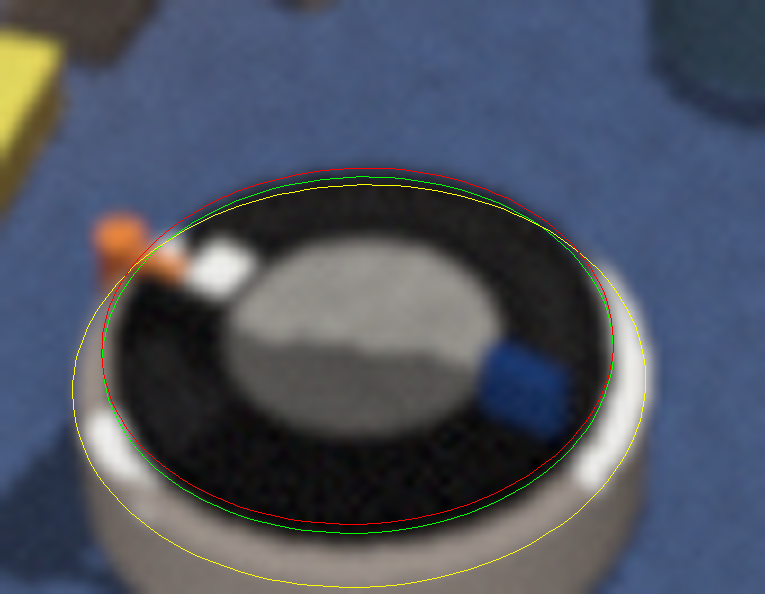

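View pics/scene21.png

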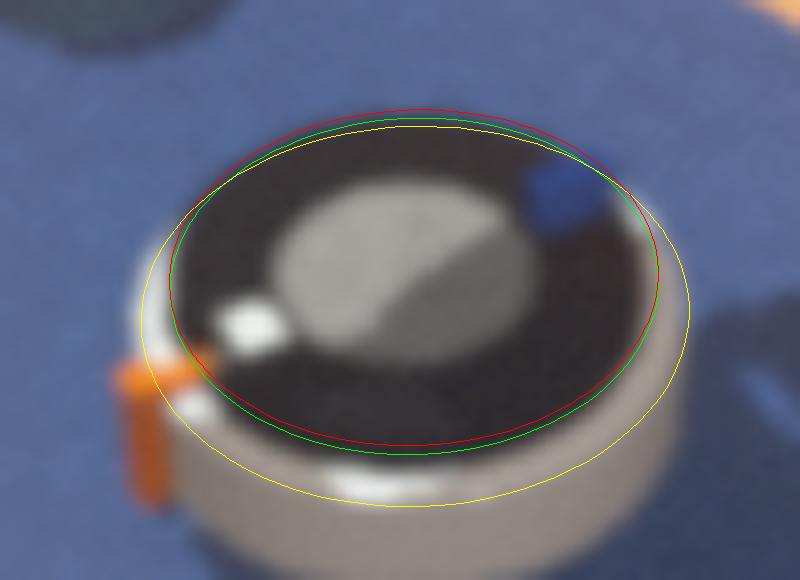

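```bash
python3 - <<'E'
import cv2,numpy as np
a=cv2.imread('pics/scene0.png',0).astype(float);b=cv2.imread('pics/scene20f.png',0).astype(float)
for n,(x,y,w,h) in dict(mug=(385,272,52,60),tape=(325,330,70,55),mouse=(258,302,55,45),notes=(212,260,52,42),stapler=(200,225,40,45),pencup=(250,205,38,30)).items():
    print(n,cv2.phaseCorrelate(a[y:y+h,x:x+w],b[y:y+h,x:x+w]))
from workcell import env
env.sign_off(); print(env.get_state()["time_s"])
E
```

```text
mug ((0.08814766443545707, 0.051778323040007734), 0.9606116622573282)
tape ((-0.005381357973313072, 0.009209165559095567), 0.9950188387725876)
mouse ((-0.07154536493133534, 0.5370077998104286), 1.0029802615904482)
notes ((0.01007944097609581, 0.49598056523143086), 0.9925583447475599)
stapler ((0.0027154252515160238, 0.5212273231638065), 1.0002203628638537)
pencup ((0.0037393613979155305, -0.053350435963787746), 0.9846964076412367)
the job is handed in; nothing more can be done
the job is handed in; nothing more can be done
```

I turned the speakerphone with closed fingertips against the blue fin, about 96° counter-clockwise, until the notch was over the orange pin. I then pressed it home at the centre of the grille and handed in the job at about 15 s. I never gripped or lifted it.

**Pressing:** it went down 8 mm at about 5 N, then stopped. The force rose to 23 N with the fingertips at 47.3 mm, against an expected 47 mm when seated.

**Final views:** the wrist, scene and side pictures show the pin inside the notch. In the scene and side views the flange matches the outline of a level, fully seated phone to within 1–2 mm. The arm was clear of everything at hand-in.

**Where checks disagreed:** before the last nudge, the three cameras' notch angles differed by about 3°. I settled it with a close wrist view and one more nudge of about 1.2 mm.

**Other things on the desk:** none of them looked moved:
- The mug, tape and pen cup showed no image shift.
- The mouse, notes and stapler each showed about 0.5 pixel in one direction. I put that down to the small crops, since the arm never went near them.
- The marker and the red look-alikes were checked by eye only. The arm partly hid one of the look-alikes in the final picture.

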